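Make up the sectional chopping block and lock it with the hex key

ROBOT

A 6-joint arm with a two-finger parallel gripper is mounted at the origin on the work surface. World frame = base frame: x ahead of the robot, y to its left, z up, the work surface at z = 0. Lengths are in m, angles in rad, forces in N, time in s.
With the tool pointing down it reaches from about 0.25 to 0.775 m from the base axis. Payload 4 kg.
Tool frame: the origin (TCP) lies where the fingers leave the gripper's body, on its centre line; the fingertips stand 97 mm ahead of it and the grasp point (between the pads) lies 78 mm ahead of it; z points along the fingers, x is the direction in which the jaws open and shut, and the axes are right-handed (so a half turn about z gives the same grasp; the last joint's range is limited). The gripper opens to 94 mm and grips with 3 to 60 N. Pads are 16 mm wide; open, the fingers measure 119 mm over their backs; the gripper's body (75 mm by 177 mm) begins 78 mm behind the grasp point.
Start: joints at [1.221, 0.087, 1.371, -0, 1.684, -0.103], TCP at [0.134, 0.533, 0.303] pointing down, gripper open.
Joint ranges: [-3.1, 3.1], [-0.76, 2.03], [0.27, 2.55], [-1.08, 4.22], [0.17, 2.65], [-2.57, 2.57]. Speed limits (rad/s): [2.79, 2.79, 3.14, 3.14, 3.14, 3.14].

INTERFACE

Orientations are given as [roll, pitch, yaw] about the fixed x, y, z axes, in that order (R = Rz(yaw) Ry(pitch) Rx(roll)).
In Python, from bench import * gives the robot as it stands.
- The arm moves only by the tool jog_arm, never from a script. Its argument "moves" is a list of rows, each a list of 7 numbers: the turn, a rotation vector about the world's x, y, z in rad, then the shift along the world's x, y, z in mm, then the finger opening in mm, from 0 to 94. In form: [[rx, ry, rz, tx, ty, tz, fingers], ...]. A call has 1 to 12 rows; each row shifts and turns the commanded pose from where the row before left it; what a row does not reach is not made up. A row lasts 1/8 s, in which the tool goes at most 62.5 mm and 10.7 degrees, less where a joint would pass 70% of its speed; a pose out of reach is approached as far as the arm can. A call is refused whole if a number of a shift passes 62.5 or a number of a turn 0.188, either way. A call with a gripper value outside its range is refused whole. The fingers move at their own pace and stop on an object; the grip force is fixed at half the most. Time passes only in rows, so rows that do not move let the fingers close. It gives the time, the measured TCP pose, the force and the opening at its end, in the units of the state.
- get_obs(): the state, without advancing time (a new reading comes with each control period).
- snapshot(name): name is "side" or "top" or "wrist"; returns the picture (420x560x3 uint8, red, green, blue); there is no depth.
- get_calibration(name): a dict with "camera_matrix" (3x3 intrinsics, pixels), "R" (3x3) and "t" (3): a world point X has camera coordinates R X + t. Camera axes: x right, y down, z forward; pixel columns grow to the right and rows downward; lengths in m; the calibration is good to about 2 mm. A picture is of the moment at which its call begins: read the wrist's pose just before it. get_calibration takes no time and is no camera call; for the wrist camera it gives the pose at the moment of the call.
- close_job(): hands the job in, once; it reports no verdict.
Trained networks look in the newest picture that a camera, given by its name, has taken for a name from the list of things; names that differ only in an ending like _2 or _b are one class to them, and where a whole thing is asked for, a point or a joint stands for the part that bears it (a point fixed in the world has none). Each returns a list of dicts, best first, with "conf" (0 to 1); they miss things now and then, are a little off and sometimes report something else, mostly with a low value. They report only what shows in the picture. A call takes as long as a camera call. They do not tell look-alikes from the thing itself.
- look_for(label, camera): "bbox" ([left, top, right, bottom] in pixels, round what is visible of it).
The state is a dict: "time": time; "joint_positions": joint angles; "qvel": joint speeds; "joint_torque": joint torques, N m; "tool_pos": TCP position; "ee_rot": TCP orientation; "wrist_force": force on the tool from outside, world axes, zero at the start; "wrist_torque": the same for the moment, N m; "width": finger opening in m.
Only numpy, scipy, OpenCV 4.12 (cv2) and the standard library are available. Lean on these libraries where they do the work, as an engineer would, in place of code of your own. Each camera call takes 0.05 s, during which the arm holds its last target.

TASK

Slide the jaw of the steel rail back to make room, lay every white chopping-block section in the rail, and slide the jaw up so that the sections sit flush against the stop, one another and the jaw, with no gaps. With them closed up, seat the T-handle hex key fully home in the recessed screw in the jaw, turn the screw clockwise with it until it stops, and stand the key back in its holder with its collar down on the block. Leave the jar, the bowl and the scraper where they are.

Things in the scene. Friction and masses are not known exactly. Their poses are not given: they have to be found in the camera images.
- section0 (a point): One white plastic chopping-block section, a loose plain block 70 mm long (its own y), 60 mm wide (its own x) and 44 mm high, 0.2 kg, lying flat on the counter (or absent: 3 or 4 of the five are there). This point is its centre, 22 mm above its underside; z is up.
- section1 (a point): One white plastic chopping-block section, a loose plain block 70 mm long (its own y), 60 mm wide (its own x) and 44 mm high, 0.2 kg, lying flat on the counter (or absent: 3 or 4 of the five are there). This point is its centre, 22 mm above its underside; z is up.
- section2 (a point): One white plastic chopping-block section, a loose plain block 70 mm long (its own y), 60 mm wide (its own x) and 44 mm high, 0.2 kg, lying flat on the counter (or absent: 3 or 4 of the five are there). This point is its centre, 22 mm above its underside; z is up.
- section3 (a point): One white plastic chopping-block section, a loose plain block 70 mm long (its own y), 60 mm wide (its own x) and 44 mm high, 0.2 kg, lying flat on the counter (or absent: 3 or 4 of the five are there). This point is its centre, 22 mm above its underside; z is up.
- section4 (a point): One white plastic chopping-block section, a loose plain block 70 mm long (its own y), 60 mm wide (its own x) and 44 mm high, 0.2 kg, lying flat on the counter (or absent: 3 or 4 of the five are there). This point is its centre, 22 mm above its underside; z is up.
- stop_face (a point): Steel channel rail on the counter, floor 6 mm up and 70 mm wide between side lips 6 mm thick with tops 14 mm up. This point: centre of the inner face of the fixed stop plate (50 mm high, 15 mm thick) across one end, 28 mm up, as high as the centre of a section in the rail. y runs along the rail, out through the stop (the channel runs 420 mm in -y); x across, 0 on the centre line; z up.
- jaw_face (a point): Centre of the front face of the sliding jaw, which meets the last section; 28 mm above the counter. The jaw is an aluminium block in the rail, 60 mm wide, 70 mm long (70 mm from here in -y), top 52 mm up; grip it across its width and slide it, or push from behind. y points along the rail to the stop. It slides at about 5 N plus the sections' drag, stays where left, cannot be lifted.
- jaw (a joint): Travel of the jaw towards the stop, m: at 0 (fully open) its face is 340 mm from the stop face, and the distance shrinks by just this value; range 0 to 0.25. It starts nearly closed, at 0.15 to 0.22.
- socket (a point): Centre of the floor of the hexagon socket of the cap screw recessed in the middle of the jaw's top (35 mm behind its face). Socket 18.2 mm across flats, 20 mm deep, straight up; floor 30 mm above the counter, mouth 2 mm below the jaw's top. Two opposite corners of the hexagon lie on this frame's x axis (it repeats every 60 degrees); the frame turns with the screw; z up.
- screw (a joint): Turn of the cap screw, rad, growing clockwise seen from above; it starts loose at 0 to 0.3 and comes to a hard stop (tight) at 1.57. Turning takes about 0.2 N m; it stays where it is left.
- key_grip (a point): Centre of the crossbar of the T-handle hex key: black flat-sided bar 90 mm long (x), 16 mm wide (y), 24 mm high. Below: stem 15 mm thick, 8 mm long; collar 38 mm across, 6 mm thick; hexagonal steel shank 55 mm long, 17 mm across flats, two opposite corners on the x axis, last 8 mm tapered to 10 mm. z is the key's axis, up; 0.18 kg. Starts standing in its holder.
- key_tip (a point): Centre of the flat end of the key's shank, 81 mm under the centre of the crossbar. Same axes as the crossbar's frame.
- holder_mouth (a point): Centre of the mouth of the key's holder, a fixed wooden block 64 x 64 mm, 60 mm high, with a 24 mm square hole down through it. This point is on its top, 60 mm above the counter. The key stands in it with its collar resting on the top.
- canister: Bystander: glass jar with a steel lid, 72 mm across, 110 mm high, standing on the counter.
- bowl: Bystander: steel bowl, 130 mm across, 60 mm high.
- scraper: Bystander: steel bench scraper with a wooden handle, 150 mm long, lying flat, beyond the rail.
Things that resemble listed ones, but are neither listed nor needed, are in the scene too. Leave any orange look-alike of the part that bears section2 alone.

How it is judged:
By the outcome, as a careful person would: the job done as asked, in the order asked, and still so for the second after the job is handed in, with the robot touching nothing.
Of S0, S1, S2, S3, S4 only 3 to 4 are there at a start; the rules pass over those that are not, and their reading is None.
At some moment in a run one of S0, S1, S2, S3, S4 may be knocked a few centimetres aside while the robot is not near it.
It also fails if it takes over 210 s, if anything falls off the work surface, if the arm or the gripper's body presses on something with over 40 N, if the wrist force passes 120 N, or if a joint passes its speed limit or range.

## Working session

There is one attempt and no reset: what is moved stays moved. The work goes in short steps, Python scripts to look and compute and a tool call to move; the robot and the scene stay as the last step left them, time stands still between calls to the robot, and variables do not carry over. Pictures are saved under pics/ and viewed, and the job is handed in when it is done.

Besides the shell and the picture viewer there is one more tool, called after "Call:" as name(argument=value, ...) on one line, values as JSON. jog_arm: Moves the arm, as the interface text tells. Its arguments: {"type":"object","properties":{"moves":{"type":"array","items":{"type":"array","items":{"type":"number"}}}},"required":["moves"]}

```bash
ls; mkdir -p pics; python3 - <<'E'
from bench import *
import cv2
o=get_obs();print(o)
for n in ["side","top","wrist"]:
    im=snapshot(n);cv2.imwrite(f"pics/{n}0.png",im[:,:,::-1]);c=get_calibration(n);print(n,c)
E
```

```text
pics
{'time': 0.0, 'joint_positions': array([ 1.22092417e+00,  8.79440239e-02,  1.37224459e+00, -2.61150267e-05,
        1.68358665e+00, -1.03100430e-01]), 'qvel': array([ 0.00109932,  0.00124524,  0.00021444,  0.00059826, -0.00055808,
       -0.00023002]), 'joint_torque': array([ 5.78907002e-04, -3.40169334e+01, -3.02436447e+01,  7.19671114e-02,
        3.25993169e-02, -1.49271286e-04]), 'tool_pos': array([0.13424691, 0.53301947, 0.30151485]), 'ee_rot': array([-3.14139384e+00,  2.17368485e-03,  1.32402191e+00]), 'wrist_force': array([ 0.11136941, -0.13915853, -0.6925678 ]), 'wrist_torque': array([ 0.0263009 , -0.02283138, -0.05483431]), 'width': 0.09374998094022183}
side {'camera_matrix': array([[496.74022101,   0.        , 283.16584038],
       [  0.        , 496.74022101, 209.51194538],
       [  0.        ,   0.        ,   1.        ]]), 'R': array([[ 0.992254  , -0.12264164, -0.01977436],
       [-0.10253147, -0.71865605, -0.68776506],
       [ 0.07013767,  0.68446513, -0.72566397]]), 't': array([-0.54690471,  0.13197148,  1.15354685])}
top {'camera_matrix': array([[393.91844993,   0.        , 277.22530332],
       [  0.        , 393.91844993, 210.69751648],
       [  0.        ,   0.        ,   1.        ]]), 'R': array([[ 1.52992224e-02, -9.99882802e-01,  5.62249834e-04],
       [-9.91453651e-01, -1.52431048e-02, -1.29565838e-01],
       [ 1.29559224e-01,  1.42481193e-03, -9.91570662e-01]]), 't': array([8.92821777e-04, 5.38447066e-01, 1.05209889e+00])}
wrist {'camera_matrix': array([[355.57167585,   0.        , 286.72964546],
       [  0.        , 355.57167585, 211.91554781],
       [  0.        ,   0.        ,   1.        ]]), 'R': array([[ 2.43791368e-01,  9.69827491e-01, -6.37479156e-04],
       [ 9.32586882e-01, -2.34249470e-01,  2.74606798e-01],
       [ 2.66171893e-01, -6.75412716e-02, -9.61556395e-01]]), 't': array([-0.55043848, -0.02882515,  0.39193568])}
```

View pics/side0.png

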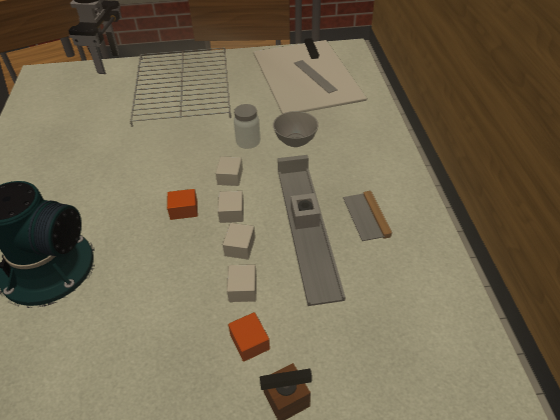

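View pics/top0.png

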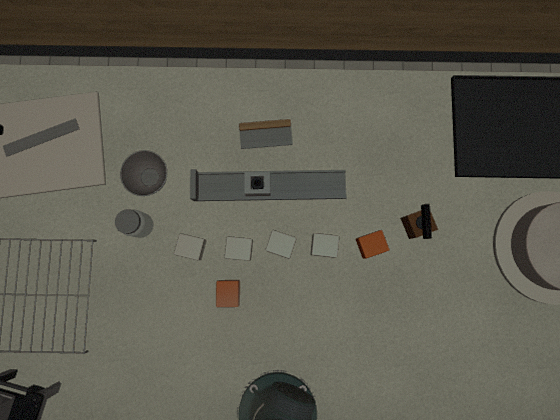

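View pics/wrist0.png

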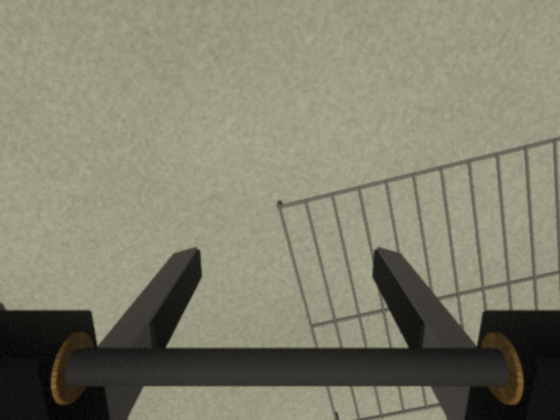

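The side and top views show four white sections (top px about (190,246), (239,248), (281,243), (325,245)) and two orange look-alikes. The rail's stop is at the left (px 194,185), the jaw at (257,183) and the key at (424,221). Next I'll measure their positions.

```bash
cat > h.py <<'E'
from bench import *
import cv2, numpy as np
def ray(cal,u,v):
    K=cal["camera_matrix"];d=np.linalg.inv(K)@np.array([u,v,1.]);R=cal["R"];C=-R.T@cal["t"];return C,R.T@d
def px2w(cal,u,v,z):
    C,d=ray(cal,u,v);return (C+d*(z-C[2])/d[2])[:2]
def w2px(cal,X):
    p=cal["camera_matrix"]@(cal["R"]@np.asarray(X,float)+cal["t"]);return p[:2]/p[2]
def warp(im,cal,x0,x1,y0,y1,z,s=1000):
    # rectified: cols = -y (left is +y) , rows = -x (up is +x); s px per m
    w=int((y1-y0)*s);h=int((x1-x0)*s)
    pts=np.float32([[0,0],[w,0],[w,h],[0,h]])
    wc=[(x1,y1),(x1,y0),(x0,y0),(x0,y1)]
    src=np.float32([w2px(cal,[a,b,z]) for a,b in wc])
    H=cv2.getPerspectiveTransform(src,pts);return cv2.warpPerspective(im,H,(w,h),flags=cv2.INTER_CUBIC)
E
python3 - <<'E'
from h import *
for n in ["top","side"]:
    im=snapshot(n);cal=get_calibration(n)
    for l in ["section0","jaw","stop_face","key_grip","holder_mouth","socket"]:
        try:
            for d in look_for(l,n): print(n,l,np.round(d["bbox"],1),round(d["conf"],2))
        except Exception as e: print(l,e)
im=snapshot("top");cal=get_calibration("top")
a=warp(im,cal,0.3,0.75,-0.45,0.3,0.044);cv2.imwrite("pics/w44.png",cv2.convertScaleAbs(a,alpha=1.6)[:,:,::-1])
E
```

```text
top section0 [311.3 233.9 337.6 260. ] 0.97
top section0 [267.5 230.8 296.2 258.5] 0.89
top section0 [355.1 233.  387.4 257.3] 0.89
top section0 [218.6 279.2 240.7 307.6] 0.88
top section0 [173.4 231.  205.9 259.9] 0.73
top section0 [226.3 238.7 255.6 257.6] 0.65
top jaw [244.  172.7 271.9 196.4] 0.76
top stop_face [185.2 169.2 349.9 200. ] 0.81
top key_grip [417.1 204.3 435.6 237. ] 0.88
top holder_mouth [405.  209.  437.3 235.9] 0.73
top holder_mouth [118.3 208.9 152.6 238.7] 0.49
top socket [249.9 175.5 261.8 192. ] 0.68
side section0 [228.9 314.2 272.6 363. ] 0.91
side section0 [213.6 159.  244.1 184.8] 0.8
side section0 [226.4 265.8 257.2 302.5] 0.75
side section0 [217.  191.6 246.3 222.9] 0.59
side section0 [221.7 223.3 256.6 258.8] 0.55
side jaw [292.5 192.5 320.8 232.3] 0.91
side stop_face [277.6 154.8 350.2 303.8] 0.66
side key_grip [261.6 367.8 310.1 393.1] 0.92
side key_grip [343.6 189.7 394.9 241.7] 0.34
side holder_mouth [267.  362.6 310.3 419.9] 0.97
side socket [278.6 152.6 346.2 303.8] 0.62
side socket [296.8 200.7 313.2 213.1] 0.46
```

View pics/w44.png

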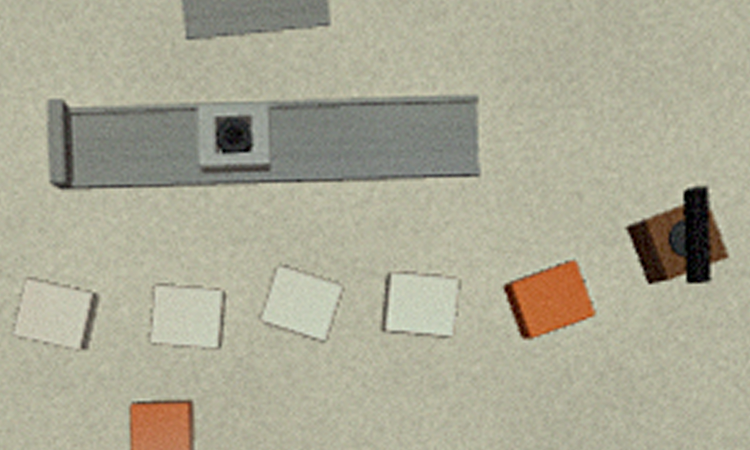

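The rectified view at z=44 mm shows the four sections with their long side roughly along world y. The rail is parallel to y with only a slight tilt. I'll extract the rectangles.

```bash
cat >> h.py <<'E'
def sections(im,cal,s=2000,x0=.2,x1=.75,y0=-.35,y1=.35,z=.044,mind=.6):
    a=warp(im,cal,x0,x1,y0,y1,z,s).astype(float)
    m=((a.max(2)-a.min(2))<38)&(a.mean(2)>np.median(a.mean(2))+30)
    m=cv2.morphologyEx(m.astype(np.uint8),cv2.MORPH_OPEN,np.ones((9,9)))
    cs,_=cv2.findContours(m,cv2.RETR_EXTERNAL,cv2.CHAIN_APPROX_NONE);out=[]
    for c in cs:
        if cv2.contourArea(c)<.0025*s*s or cv2.contourArea(c)>.006*s*s: continue
        (u,v),(w,h),_=r=cv2.minAreaRect(c);b=cv2.boxPoints(r)
        e=[b[1]-b[0],b[2]-b[1]];L=max(e,key=np.linalg.norm)
        th=np.degrees(np.arctan2(-L[1],-L[0]))  # long-axis: angle of y-dir: dy=-du, dx=-dv
        # world vector of L: (dx,dy)=(-L[1],-L[0])/s ; angle from +y toward -x (ccw yaw)
        d=np.array([-L[1],-L[0]]); d=d if d[1]>0 else -d
        yaw=np.degrees(np.arctan2(-d[0],d[1]))
        out.append((x1-v/s,y1-u/s,yaw,max(w,h)/s*1e3,min(w,h)/s*1e3))
    return sorted(out,key=lambda t:-t[1]),m
E
python3 - <<'E'
from h import *
im=snapshot("top");cal=get_calibration("top")
a=warp(im,cal,.2,.75,-.35,.35,.044,1000)
print(np.median(a.reshape(-1,3),0),a[int((.75-.45)*1000),int((.35-.15)*1000)-50:][:5].tolist())
o,m=sections(im,cal);cv2.imwrite("pics/m.png",cv2.resize(m*255,None,fx=.5,fy=.5))
for t in o: print(np.round(t,4))
# rail edges at z=.014 / key
b=warp(im,cal,.55,.75,-.25,.3,.014,1400);cv2.imwrite("pics/r14.png",cv2.convertScaleAbs(b,alpha=1.8)[:,:,::-1])
b=warp(im,cal,.55,.75,-.25,.3,.052,1400);cv2.imwrite("pics/r52.png",cv2.convertScaleAbs(b,alpha=1.8)[:,:,::-1])
b=warp(im,cal,.4,.6,-.55,-.25,.11,2500);cv2.imwrite("pics/k.png",cv2.convertScaleAbs(b,alpha=1.8)[:,:,::-1])
E
```

```text
[113. 112.  98.] [[96, 94, 82], [109, 107, 95], [117, 115, 104], [122, 121, 109], [124, 122, 110]]
```

View pics/m.png

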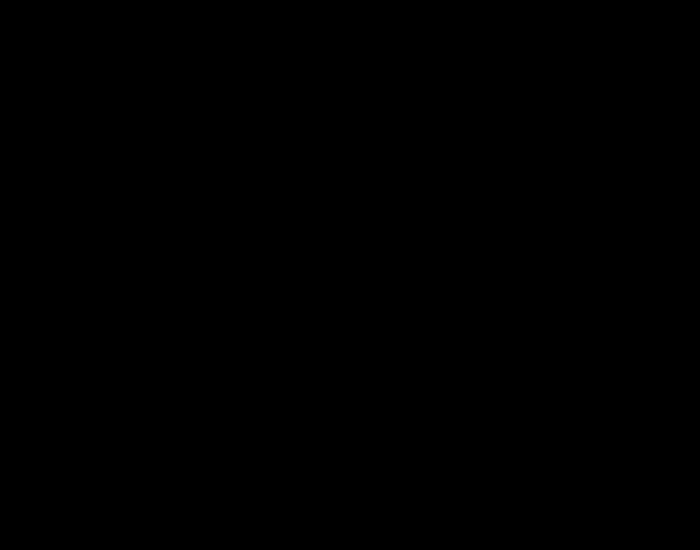

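View pics/r14.png

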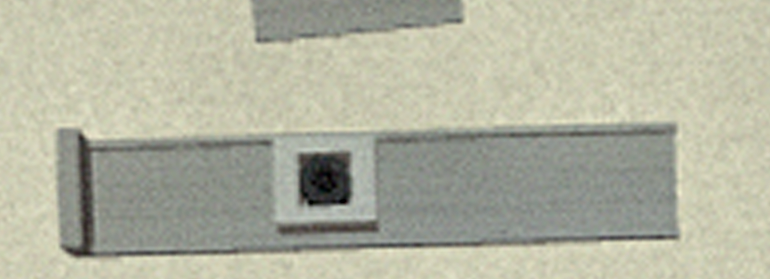

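View pics/k.png

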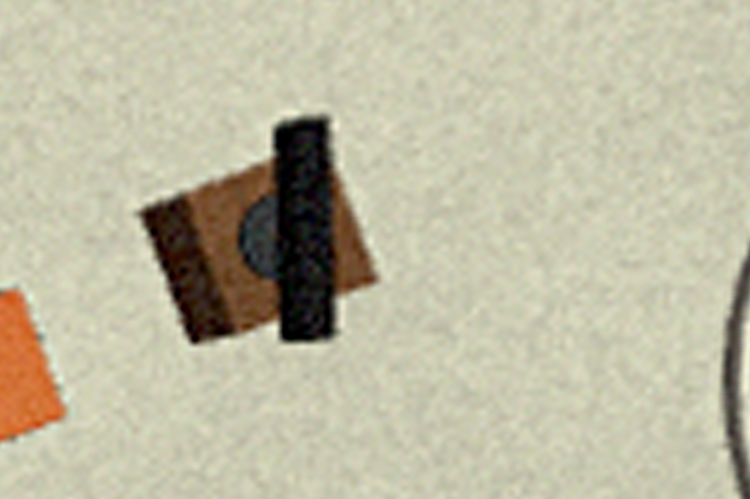

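```bash
python3 - <<'E'
from h import *
im=snapshot("top");cal=get_calibration("top")
a=warp(im,cal,.2,.75,-.35,.35,.044,1000)
for x,y in [(.436,.245),(.434,.112),(.446,-.002),(.446,-.122),(.40,.05),(.5,.05),(.5,.25),(.4,-.15)]:
    p=a[int((.75-x)*1000)-10:int((.75-x)*1000)+10,int((.35-y)*1000)-10:int((.35-y)*1000)+10].reshape(-1,3);print(x,y,p.mean(0).round(1),p.std(0).round(1))
E
```

```text
0.436 0.245 [123.4 122.4 110.3] [1.8 1.9 2. ]
0.434 0.112 [123.5 124.8 112.7] [2.  2.3 2.1]
0.446 -0.002 [123.6 126.5 114.6] [2.1 2.1 2.3]
0.446 -0.122 [123.6 127.3 115.2] [1.9 1.9 2.1]
0.4 0.05 [113.1 112.7  98.9] [3.1 2.8 2.8]
0.5 0.05 [114.7 114.3 100.5] [3.4 3.2 3.5]
0.5 0.25 [114.9 114.4 100.6] [3.1 3.1 3.1]
0.4 -0.15 [114.7 114.4 100.4] [3.1 3.1 2.7]
```

```bash
python3 - <<'E'
s=open('h.py').read()
i=s.index("    m=((a.max"); j=s.index("    m=cv2.morph")
s=s[:i]+"    b=cv2.medianBlur(a.astype(np.uint8),9)[:,:,2];m=(b>b0)\n"+s[j:]
s=s.replace("mind=.6","b0=105")
open('h.py','w').write(s)
E
python3 - <<'E'
from h import *
for n in ["top"]:
    im=snapshot(n);cal=get_calibration(n)
    o,m=sections(im,cal);cv2.imwrite("pics/m1.png",cv2.resize(m*255,None,fx=.5,fy=.5))
    for t in o: print(n,np.round(t,4))
# key bar
a=warp(im,cal,.4,.6,-.55,-.25,.117,2500)
m=(a.max(2)<35).astype(np.uint8);m=cv2.morphologyEx(m,cv2.MORPH_OPEN,np.ones((25,25)))
cs,_=cv2.findContours(m,0,1)
for c in cs:
    if cv2.contourArea(c)>2000:
        (u,v),wh,an=cv2.minAreaRect(c);print(.6-v/2500,-.25-u/2500,np.array(wh)/2.5,an)
E
```

```text
top [  0.4364   0.2479 -12.4395  66.2744  55.9275]
top [ 0.4337  0.114  -4.9697 65.6219 56.5258]
top [ 4.47400e-01 -1.20000e-03 -1.76501e+01  6.59468e+01  5.63959e+01]
top [ 0.4459 -0.1224 -5.7106 67.2645 56.6674]
0.5071751647949219 -0.36833382568359374 [86.52454834 23.83071442] 88.87670135498047
```

View pics/m1.png

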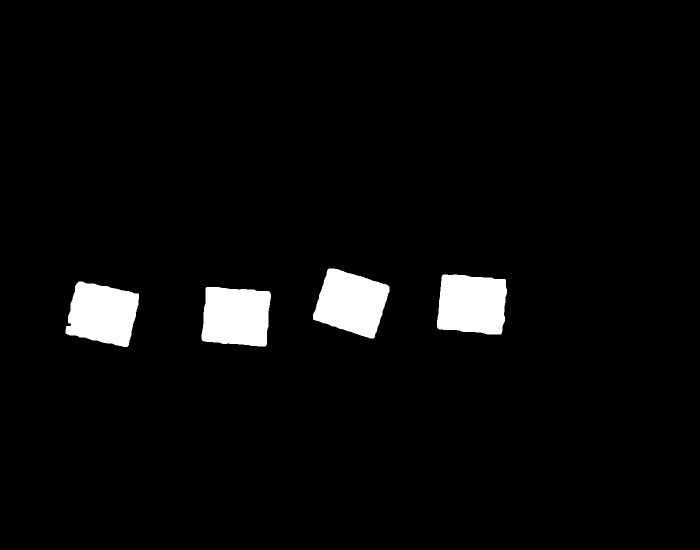

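The mask picks out all four sections cleanly. Next I'll hover near the jaw and look with the wrist camera.

Call:
jog_arm(moves=[[0,0,-0.11,40,-40,0,94],[0,0,-0.11,40,-40,0,94],[0,0,-0.11,40,-40,0,94],[0,0,-0.11,40,-40,0,94],[0,0,-0.11,40,-40,0,94],[0,0,-0.11,40,-40,0,94],[0,0,-0.11,40,-40,0,94],[0,0,-0.11,40,-40,0,94],[0,0,-0.11,40,-40,0,94],[0,0,-0.11,40,-40,0,94],[0,0,-0.11,25,-40,0,94],[0,0,-0.088,0,-40,0,94]])

```text
time: 2.55
tool_pos: [0.5607, 0.0515, 0.3018]
ee_rot: [3.142, 0.001, 0.022]
wrist_force: [0.4, -0.3, 0.0]
width: 0.0942
```

```bash
python3 - <<'E'
from h import *
o=get_obs();print(o["time"],o["tool_pos"],o["ee_rot"])
im=snapshot("wrist");cal=get_calibration("wrist");C=-cal["R"].T@cal["t"];print(C,cal["R"])
cv2.imwrite("pics/wr1.png",im[:,:,::-1])
E
```

```text
2.55 [0.56069293 0.05154548 0.30184755] [3.14155145e+00 6.88811150e-04 2.21596382e-02]
[0.55914281 0.1285836  0.38436807] [[ 9.99866558e-01  1.63139131e-02 -8.49899909e-04]
 [ 1.59060738e-02 -9.60373997e-01  2.78260277e-01]
 [ 3.72329220e-03 -2.78236664e-01 -9.60505334e-01]]
```

View pics/wr1.png

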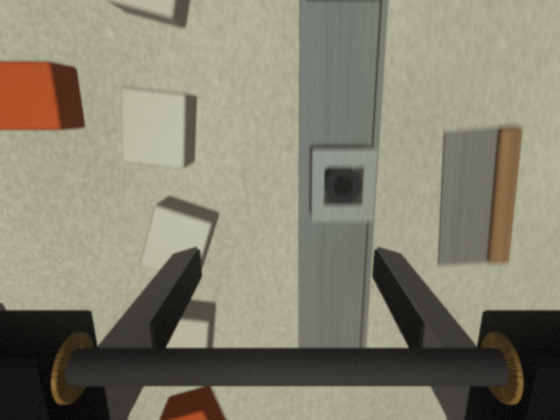

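The wrist view shows the jaw at px (343,185) and the rail running vertically. I'll rectify it at the jaw-top and lip heights.

```bash
cat >> h.py <<'E'
def warp2(im,cal,x0,x1,y0,y1,z,s=4000):
    # cols=+x, rows=-y
    w=int((x1-x0)*s);h=int((y1-y0)*s)
    pts=np.float32([[0,0],[w,0],[w,h],[0,h]])
    src=np.float32([w2px(cal,[a,b,z]) for a,b in [(x0,y1),(x1,y1),(x1,y0),(x0,y0)]])
    return cv2.warpPerspective(im,cv2.getPerspectiveTransform(src,pts),(w,h),flags=cv2.INTER_CUBIC)
def grid(a,x0,y1,s,st=.01):
    a=a.copy()
    for i in range(0,a.shape[1],int(st*s)):
        cv2.line(a,(i,0),(i,a.shape[0]),(255,0,0) if round((x0+i/s)/st)%5==0 else (255,180,0),1)
        if round((x0+i/s)/st)%5==0: cv2.putText(a,f"{x0+i/s:.2f}",(i+2,10),0,.4,(255,0,0),1)
    for i in range(0,a.shape[0],int(st*s)):
        cv2.line(a,(0,i),(a.shape[1],i),(255,0,0) if round((y1-i/s)/st)%5==0 else (255,180,0),1)
        if round((y1-i/s)/st)%5==0: cv2.putText(a,f"{y1-i/s:.2f}",(2,i-2),0,.4,(255,0,0),1)
    return a
def save(n,a,al=1.5): cv2.imwrite(f"pics/{n}.png",cv2.convertScaleAbs(a,alpha=al)[:,:,::-1])
E
python3 - <<'E'
from h import *
im=snapshot("wrist");cal=get_calibration("wrist")
save("j52",grid(warp2(im,cal,.55,.69,.0,.14,.052,4000),.55,.14,4000))
a=warp2(im,cal,.55,.70,-.05,.25,.014,2600)
im=snapshot("top");cal=get_calibration("top")
b=warp2(im,cal,.55,.70,-.05,.25,.052,1900)
save("l14",grid(warp2(snapshot("wrist"),get_calibration("wrist"),.55,.70,-.02,.25,.014,2000),.55,.25,2000))
save("stop50",grid(warp2(im,cal,.55,.70,-.03,.25,.050,2000),.55,.25,2000))
E
```

```text
(no output)
```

View pics/j52.png

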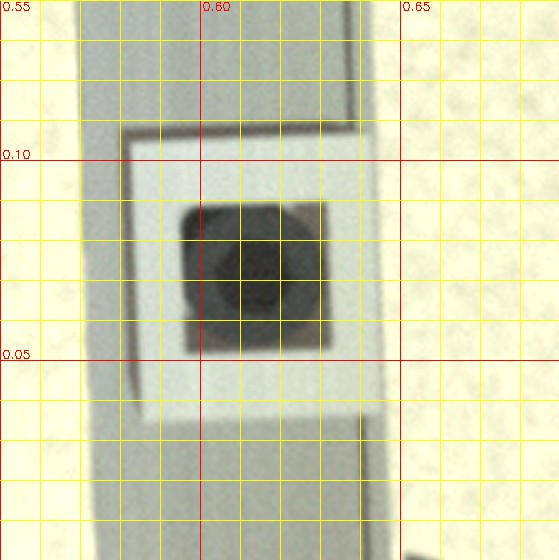

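View pics/l14.png

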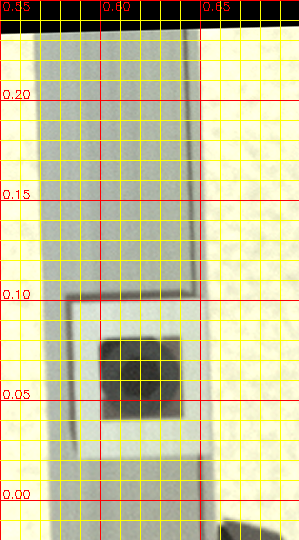

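View pics/stop50.png

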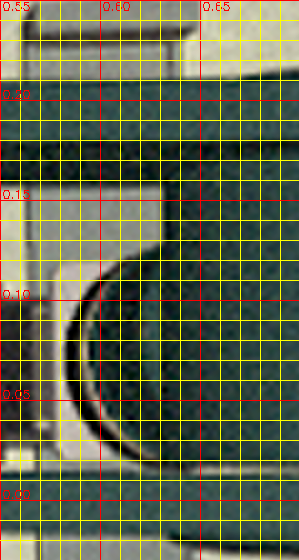

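The jaw's top centre is at about (0.614, 0.071). Its face is at y≈0.105 and the rail yaw is about 0.031 rad. I'll grip the jaw across its width.

Call:
jog_arm(moves=[[0,0,0.009,27,10,0,94],[0,0,0,27,9.5,0,94],[0,0,0,0,0,-50,94],[0,0,0,0,0,-50,94],[0,0,0,0,0,-40,94],[0,0,0,0,0,-25,94],[0,0,0,0,0,-17,94],[0,0,0,0,0,0,94]])

```text
time: 3.75
tool_pos: [0.6126, 0.0739, 0.1195]
ee_rot: [-3.141, 0.002, 0.037]
wrist_force: [-0.7, 0.1, 0.5]
width: 0.0939
```

```bash
python3 - <<'E'
from h import *
o=get_obs();print(o["time"],o["tool_pos"],o["ee_rot"])
save("wr2",snapshot("wrist"))
E
```

```text
3.75 [0.61260326 0.0738522  0.11953821] [-3.14134705e+00  2.39584982e-03  3.65860279e-02]
```

View pics/wr2.png

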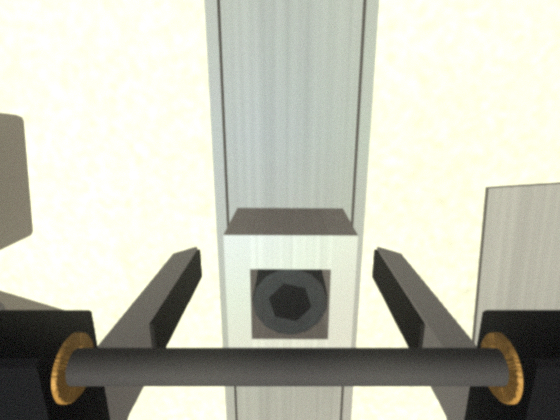

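Jaw is between the fingers, roughly centred. Closing.

Call:
jog_arm(moves=[[0,0,0,0,0,0,70],[0,0,0,0,0,0,50],[0,0,0,0,0,0,50],[0,0,0,0,0,0,50]])

```text
time: 4.3
tool_pos: [0.6137, 0.0728, 0.1212]
ee_rot: [-3.142, -0.001, 0.035]
wrist_force: [0.0, -0.3, -0.8]
width: 0.0596
```

Call:
jog_arm(moves=[[0,0,0,0.6,-19,0,50],[0,0,0,1.0,-33,0,50],[0,0,0,1.0,-33,0,50],[0,0,0,1.0,-33,0,50],[0,0,0,1.0,-33,0,50],[0,0,0,0.8,-26,0,50],[0,0,0,0.4,-13,0,50],[0,0,0,0,0,0,50],[0,0,0,0,0,0,50]])

```text
time: 5.42
tool_pos: [0.6198, -0.1179, 0.1211]
ee_rot: [3.139, -0.002, 0.035]
wrist_force: [4.4, -3.1, 0.4]
width: 0.0596
```

Call:
jog_arm(moves=[[0,0,0,0,0,0,80],[0,0,0,0,0,0,94],[0,0,0,0,0,40,94],[0,0,0,0,0,55,94],[0,0,-0.036,-26.3,52.3,0,94],[0,0,-0.036,-26.3,52.3,0,94],[0,0,-0.036,-26.3,52.3,0,94],[0,0,-0.036,-26.3,52.3,0,94],[0,0,-0.036,-26.3,52.3,0,94],[0,0,-0.036,-26.3,52.3,0,94],[0,0,-0.036,-26.3,52.3,0,94],[0,0,0,0,0,0,94]])

```text
time: 6.92
tool_pos: [0.4326, 0.2519, 0.2155]
ee_rot: [3.142, 0.001, -0.21]
wrist_force: [-0.2, -0.1, 0.3]
width: 0.0941
```

```bash
python3 - <<'E'
from h import *
o=get_obs();print(o["time"],o["tool_pos"],o["ee_rot"])
im=snapshot("wrist");cal=get_calibration("wrist");save("wr3",im,1.0)
t=snapshot("top");ct=get_calibration("top");save("top3",t,1.6)
for q in sections(t,ct)[0]: print(np.round(q,4))
save("s3",grid(warp2(im,cal,.38,.49,.19,.31,.044,4000),.38,.31,4000),1.2)
E
```

```text
6.925 [0.43256675 0.25190079 0.21549941] [ 3.14157837e+00  1.31385210e-03 -2.10136967e-01]
```

View pics/s3.png

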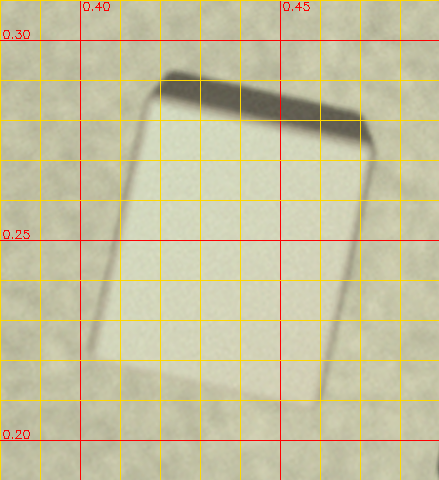

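View pics/top3.png

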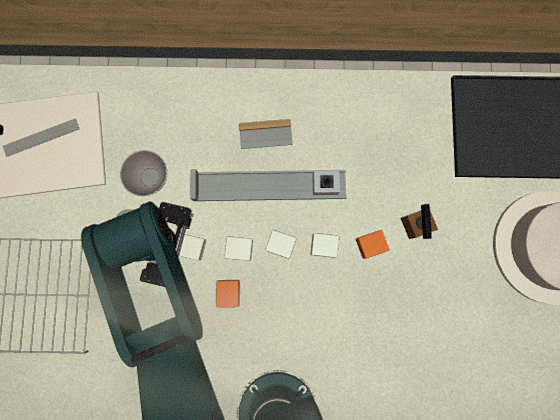

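The section's centre is at (0.438, 0.248), matching the top view. Grasp it.

Call:
jog_arm(moves=[[0,0,-0.01,5,-4,-20,94],[0,0,0,0,0,-45,94],[0,0,0,0,0,-28,94],[0,0,0,0,0,-10,94],[0,0,0,0,0,0,70],[0,0,0,0,0,0,50],[0,0,0,0,0,0,50],[0,0,0,0,0,0,50],[0,0,0,0,0,25,50],[0,0,0,0,0,45,50]])

```text
time: 8.28
tool_pos: [0.4387, 0.2443, 0.181]
ee_rot: [3.138, 0.004, -0.227]
wrist_force: [0.9, -0.4, -2.6]
width: 0.0599
```

```bash
python3 - <<'E'
from h import *
o=get_obs();print(o["time"],o["tool_pos"],o["ee_rot"],o["wrist_force"])
im=snapshot("wrist");cal=get_calibration("wrist");save("wr4",im,1.3)
E
```

```text
8.275 [0.43873993 0.2443377  0.18098095] [ 3.13791792  0.00413605 -0.22672847] [ 0.91836463 -0.37851839 -2.6162257 ]
```

View pics/wr4.png

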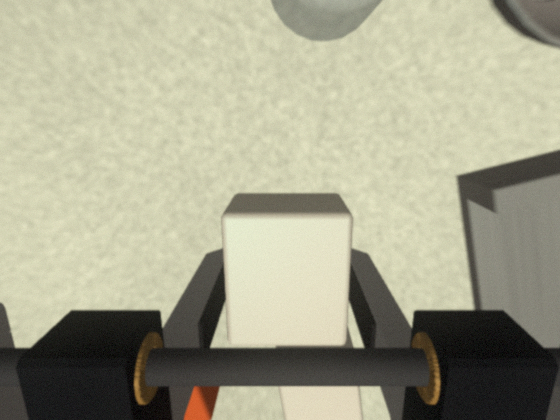

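```bash
python3 - <<'E'
from h import *
im=cv2.imread("pics/top0.png")[:,:,::-1].copy();cal=get_calibration("top")
save("st",grid(warp2(im,cal,.55,.69,.15,.27,.050,4000),.55,.27,4000),1.6)
im=cv2.imread("pics/side0.png")[:,:,::-1].copy();cal=get_calibration("side")
save("st2",grid(warp2(im,cal,.55,.69,.15,.27,.050,4000),.55,.27,4000),1.2)
E
```

```text
(no output)
```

View pics/st.png

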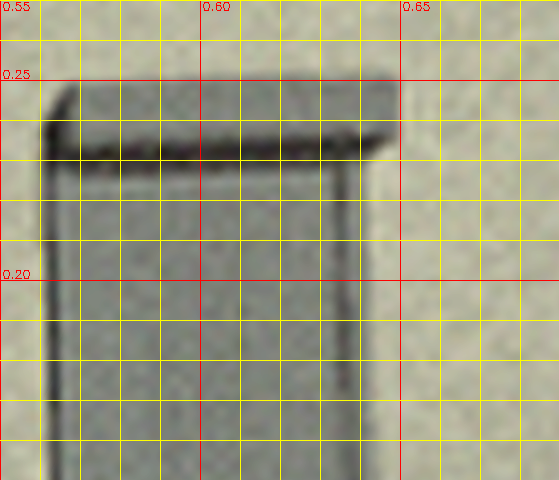

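View pics/st2.png

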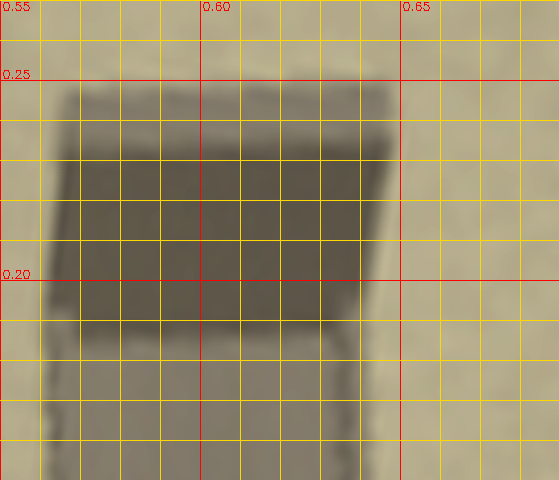

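The stop face is at y≈0.2345, with the rail centre at x≈0.609 there. Carry the section to slot 1.

Call:
jog_arm(moves=[[0,0,0.065,43,-14,0,50],[0,0,0.065,43,-14,0,50],[0,0,0.065,43,-14,0,50],[0,0,0.066,42,-14,0,50],[0,0,0,0,0,0,50],[0,0,0,0,0,-25,50]])

```text
time: 9.07
tool_pos: [0.6123, 0.1893, 0.1594]
ee_rot: [-3.141, -0.005, 0.033]
wrist_force: [0.3, 0.3, -2.0]
width: 0.0596
```

```bash
python3 - <<'E'
from h import *
o=get_obs();print(o["time"],o["tool_pos"],o["ee_rot"],o["wrist_force"])
im=snapshot("wrist");cal=get_calibration("wrist");save("wr5",im,1.3)
E
```

```text
9.075 [0.61230447 0.18925774 0.15937781] [-3.14056722 -0.0048396   0.03326778] [ 0.2723939   0.30925368 -1.98084267]
```

View pics/wr5.png

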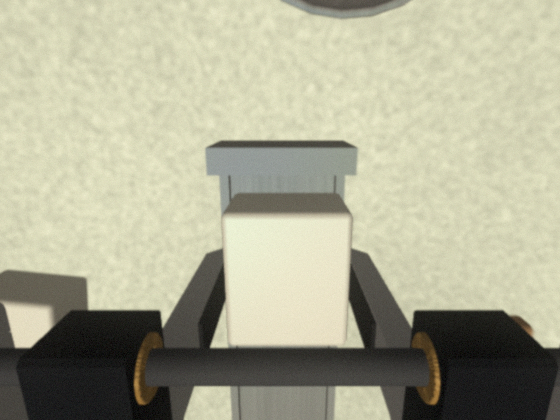

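Section is about 2.5 mm right of the rail centre, so I'll shift it left and lower.

Call:
jog_arm(moves=[[0,0,0,-2.5,0,-15,50],[0,0,0,0,0,-15,50],[0,0,0,0,0,-8,50],[0,0,0,0,0,0,50]])

```text
time: 9.62
tool_pos: [0.6086, 0.1891, 0.1199]
ee_rot: [-3.142, -0.001, 0.034]
wrist_force: [-0.1, 0.9, -0.9]
width: 0.0599
```

```bash
python3 - <<'E'
from h import *
for i in range(3):
    o=get_obs();print(o["time"],o["tool_pos"],o["ee_rot"],o["wrist_force"])
    im=snapshot("wrist");
save("wr6",im,1.3)
E
```

```text
9.625 [0.6085812  0.18910353 0.1199327 ] [-3.14151504e+00 -7.56141471e-04  3.41950356e-02] [-0.12878407  0.92029029 -0.9305588 ]
9.675 [0.60869414 0.18909264 0.11990598] [-3.14143862e+00 -9.22411653e-04  3.41340378e-02] [-1.09538906  0.40571583 -1.98031769]
9.725 [0.60869975 0.18903979 0.11986617] [-3.14149421e+00 -8.04588123e-04  3.40355281e-02] [-0.12613446 -0.11630446 -2.65868297]
```

View pics/wr6.png

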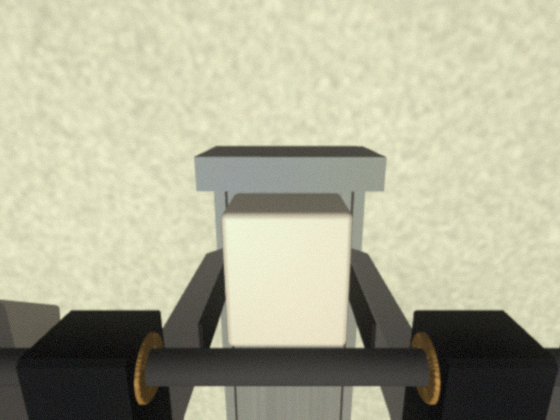

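Centred now. Lower to contact.

Call:
jog_arm(moves=[[0,0,0,0,0,-1.5,50],[0,0,0,0,0,0,50]])

```text
time: 10.02
tool_pos: [0.6088, 0.189, 0.1197]
ee_rot: [-3.141, -0.001, 0.034]
wrist_force: [-2.4, -1.0, 5.9]
width: 0.0592
```

Call:
jog_arm(moves=[[0,0,0,0,0,0,80],[0,0,0,0,0,0,90],[0,0,0,0,0,35,94],[0,0,0,0,0,45,94],[0,0,-0.03,-43.5,-18.5,0,94],[0,0,-0.03,-43.5,-18.5,0,94],[0,0,-0.03,-43.5,-18.5,0,94],[0,0,-0.03,-43.5,-18.5,0,94],[0,0,0,0,0,0,94]])

```text
time: 11.15
tool_pos: [0.432, 0.1142, 0.1974]
ee_rot: [3.141, 0.001, -0.087]
wrist_force: [0.3, -0.3, 0.2]
width: 0.094
```

```bash
cat >> h.py <<'E'
def wsec(x,y,r=.06):
    o=get_obs();print(round(o["time"],2),o["tool_pos"].round(4),o["ee_rot"].round(3),o["wrist_force"].round(1))
    im=snapshot("wrist");cal=get_calibration("wrist")
    s=4000;b=cv2.GaussianBlur(warp2(im,cal,x-r,x+r,y-r,y+r,.044,s),(0,0),3)
    save("ws",grid(b,x-r,y+r,s),1.2)
    t=snapshot("top");save("tp",t,1.6)
    for q in sections(t,get_calibration("top"))[0]: print(np.round(q,4))
E
python3 -c "
from h import *
wsec(.434,.114)"
```

```text
11.15 [0.432  0.1142 0.1974] [ 3.141e+00  1.000e-03 -8.700e-02] [ 0.3 -0.3  0.2]
[ 0.6098  0.1916  2.1476 68.0709 56.9787]
```

View pics/ws.png

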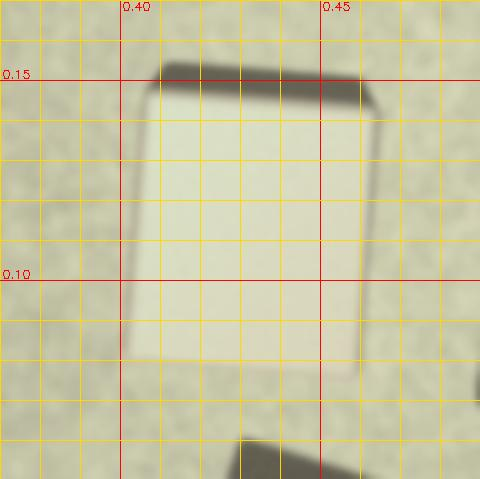

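View pics/tp.png

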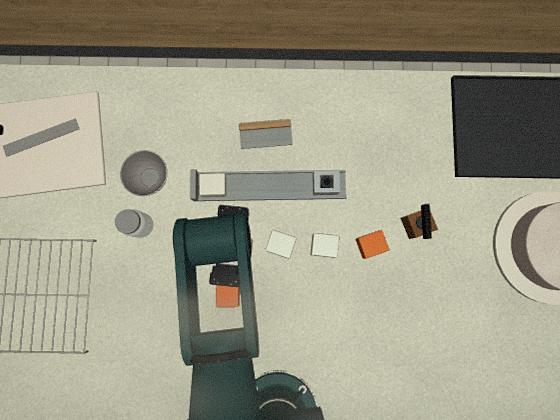

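Section 1 sits in the rail at (0.610, 0.192). Section 2's centre is at (0.433, 0.1125). Grasp and carry it.

Call:
jog_arm(moves=[[0,0,0,1,-2,-25,94],[0,0,0,0,0,-35,94],[0,0,0,0,0,-17,94],[0,0,0,0,0,-7,94],[0,0,0,0,0,0,70],[0,0,0,0,0,0,50],[0,0,0,0,0,0,50],[0,0,0,0,0,0,50],[0,0,0,0,0,25,50],[0,0,0,0,0,43,50],[0,0,0,0,0,0,50]])

```text
time: 12.62
tool_pos: [0.4376, 0.1132, 0.1857]
ee_rot: [-3.14, -0.008, -0.086]
wrist_force: [-0.4, -0.2, -2.7]
width: 0.0597
```

Call:
jog_arm(moves=[[0,0,0.04,58,1,0,50],[0,0,0.04,58,1,0,50],[0,0,0.04,58,2,0,50],[0,0,0,0,0,0,50],[0,0,0,0,0,-25,50],[0,0,0,0,0,0,50]])

```text
time: 13.38
tool_pos: [0.6067, 0.1168, 0.1532]
ee_rot: [3.141, 0.008, 0.034]
wrist_force: [-0.9, -0.4, -2.9]
width: 0.0595
```

```bash
python3 - <<'E'
from h import *
o=get_obs();print(o["time"],o["tool_pos"],o["ee_rot"],o["wrist_force"])
im=snapshot("wrist");cal=get_calibration("wrist");save("wr7",im,1.3)
E
```

```text
13.375 [0.60671302 0.11676574 0.15319354] [3.14101266 0.0083966  0.03399802] [-0.93167467 -0.37498544 -2.88777095]
```

View pics/wr7.png

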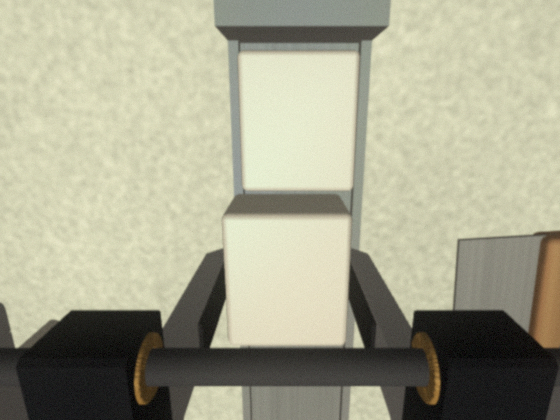

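Section is about 5 mm left of the rail centre. Correcting and lowering.

Call:
jog_arm(moves=[[0,-0.006,0,4.5,0,0,50],[0,0,0,0,0,-15,50],[0,0,0,0,0,-10,50],[0,0,0,0,0,0,50]])

```text
time: 13.92
tool_pos: [0.613, 0.1169, 0.1303]
ee_rot: [3.141, -0.003, 0.034]
wrist_force: [0.1, -0.5, -2.3]
width: 0.0596
```

```bash
python3 - <<'E'
from h import *
o=get_obs();print(o["time"],o["tool_pos"],o["ee_rot"],o["wrist_force"])
im=snapshot("wrist");cal=get_calibration("wrist");save("wr8",im,1.3)
E
```

```text
13.925 [0.61302581 0.11685944 0.13030149] [ 3.14115115e+00 -2.54635710e-03  3.40429913e-02] [ 0.08211871 -0.47451672 -2.29035186]
```

View pics/wr8.png

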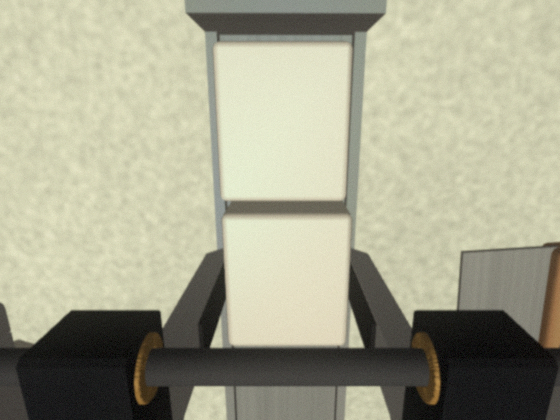

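Call:
jog_arm(moves=[[0,0,0,0,0,-8,50],[0,0,0,0,0,-3.5,50],[0,0,0,0,0,0,50]])

```text
time: 14.35
tool_pos: [0.6141, 0.1169, 0.1211]
ee_rot: [3.141, -0.006, 0.034]
wrist_force: [-1.1, -0.0, 0.3]
width: 0.06
```

Call:
jog_arm(moves=[[0,0,0,0,0,-1,50],[0,0,0,0,0,0,80],[0,0,0,0,0,0,90],[0,0,0,0,0,35,94],[0,0,0,0,0,45,94],[0,0,-0.0855,-41.5,-29.5,0,94],[0,0,-0.0855,-41.5,-29.5,0,94],[0,0,-0.0855,-41.5,-29.5,0,94],[0,0,-0.0855,-41.5,-29.5,0,94],[0,0,0,0,0,0,94]])

```text
time: 15.6
tool_pos: [0.446, -0.0021, 0.1993]
ee_rot: [3.141, -0.006, -0.311]
wrist_force: [-0.0, 0.0, 0.7]
width: 0.0941
```

```bash
python3 -c "
from h import *
wsec(.447,-.001)"
```

```text
15.6 [ 0.446  -0.0021  0.1993] [ 3.141 -0.006 -0.311] [-0.   0.   0.7]
[ 0.6099  0.1915  2.6943 68.0071 56.9311]
[ 0.6157  0.1183  2.1476 66.3721 57.8531]
```

View pics/ws.png

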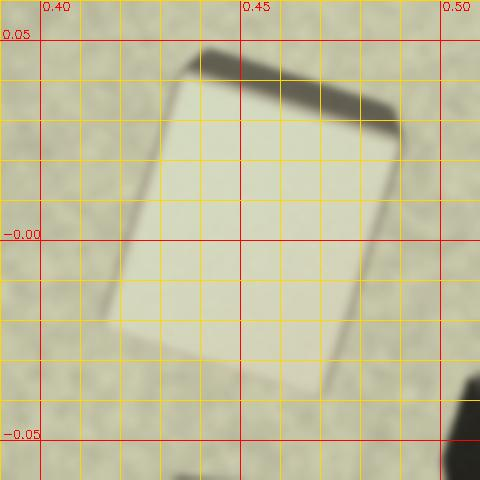

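View pics/tp.png

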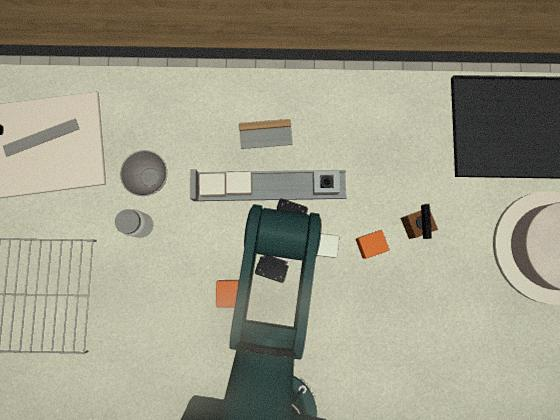

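Section 3's centre is at about (0.453, 0.000). Sections 1 and 2 are in the rail.

Call:
jog_arm(moves=[[0,0.005,0,6,2,-25,94],[0,0,0,0,0,-35,94],[0,0,0,0,0,-19,94],[0,0,0,0,0,-7,94],[0,0,0,0,0,0,70],[0,0,0,0,0,0,50],[0,0,0,0,0,0,50],[0,0,0,0,0,0,50],[0,0,0,0,0,25,50],[0,0,0,0,0,43,50],[0,0,0,0,0,0,50]])

```text
time: 17.08
tool_pos: [0.4563, 0.0006, 0.1853]
ee_rot: [3.141, -0.01, -0.308]
wrist_force: [0.7, -0.3, -2.4]
width: 0.0598
```

Call:
jog_arm(moves=[[0,0,0.114,53,14,0,50],[0,0,0.114,53,14,0,50],[0,0,0.114,53,13,0,50],[0,0,0,0,0,0,50],[0,0,0,0,0,-25,50],[0,0,0,0,0,0,50]])

```text
time: 17.82
tool_pos: [0.6104, 0.0417, 0.1527]
ee_rot: [3.14, 0.007, 0.033]
wrist_force: [-0.5, 0.2, -2.8]
width: 0.0593
```

```bash
python3 - <<'E'
from h import *
o=get_obs();print(o["time"],o["tool_pos"],o["ee_rot"],o["wrist_force"])
im=snapshot("wrist");cal=get_calibration("wrist");save("wr9",im,1.3)
E
```

```text
17.825 [0.61035945 0.04174121 0.1526607 ] [3.14011573 0.0069238  0.03332405] [-0.47576584  0.22603378 -2.75669863]
```

View pics/wr9.png

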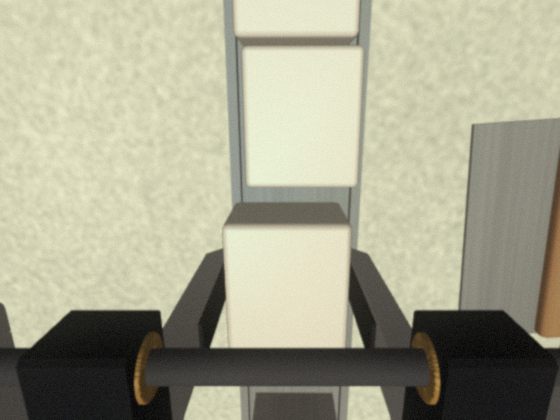

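Call:
jog_arm(moves=[[0,-0.003,0,4.5,2,0,50],[0,0,0,0,0,-15,50],[0,0,0,0,0,-8,50],[0,0,0,0,0,0,50]])

```text
time: 18.38
tool_pos: [0.6167, 0.0439, 0.1321]
ee_rot: [3.14, -0.001, 0.034]
wrist_force: [0.9, -0.1, -2.6]
width: 0.0597
```

```bash
python3 - <<'E'
from h import *
o=get_obs();print(o["time"],o["tool_pos"],o["ee_rot"],o["wrist_force"])
im=snapshot("wrist");cal=get_calibration("wrist");save("wr10",im,1.3)
E
```

```text
18.375 [0.61670261 0.04391884 0.13213581] [ 3.13988683e+00 -1.35743436e-03  3.38920721e-02] [ 0.86530094 -0.10583677 -2.63157805]
```

View pics/wr10.png

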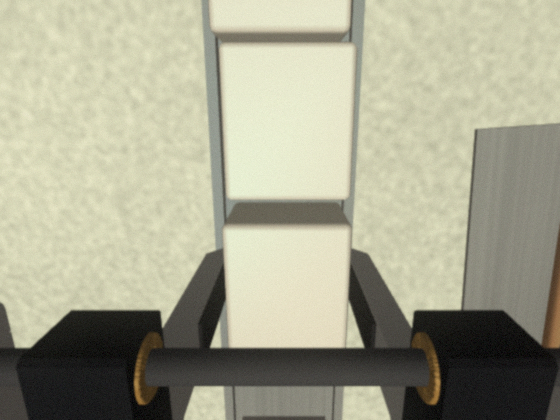

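Call:
jog_arm(moves=[[0,0,0,-1,0,-8,50],[0,0,0,0,0,-4,50],[0,0,0,0,0,-1.5,50],[0,0,0,0,0,0,50]])

```text
time: 18.92
tool_pos: [0.6166, 0.0439, 0.1205]
ee_rot: [3.14, -0.004, 0.034]
wrist_force: [-1.1, -0.6, -0.7]
width: 0.0597
```

Call:
jog_arm(moves=[[0,0,0,0,0,-1,50],[0,0,0,0,0,0,80],[0,0,0,0,0,0,90],[0,0,0,0,0,35,94],[0,0,0,0,0,45,94],[0,0,-0.0335,-42.5,-41.5,0,94],[0,0,-0.0335,-42.5,-41.5,0,94],[0,0,-0.0335,-42.5,-41.5,0,94],[0,0,-0.0335,-42.5,-41.5,0,94],[0,0,0,0,0,0,94]])

```text
time: 20.18
tool_pos: [0.4446, -0.1241, 0.1992]
ee_rot: [3.139, -0.005, -0.105]
wrist_force: [-0.7, -0.0, -0.0]
width: 0.0938
```

```bash
python3 -c "
from h import *
wsec(.446,-.122)"
```

```text
20.18 [ 0.4446 -0.1241  0.1992] [ 3.139 -0.005 -0.105] [-0.7 -0.  -0. ]
[ 0.6096  0.1917  2.07   68.1302 57.0411]
[ 0.6158  0.1185  1.9749 66.6845 58.0689]
[6.19300e-01 3.98000e-02 1.97490e+00 6.73737e+01 5.88616e+01]
[  0.277   -0.1389 -22.5332  79.69    66.3608]
```

View pics/ws.png

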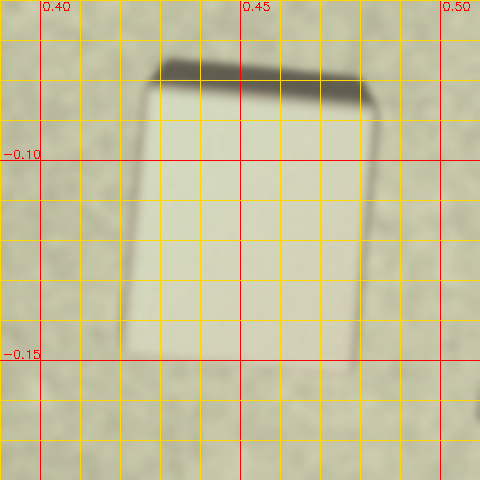

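View pics/tp.png

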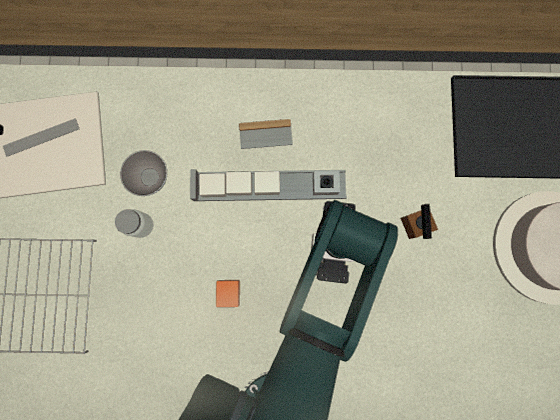

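Section 4's centre is at about (0.450, -0.119). There is a slot left for it between section 3 and the jaw.

Call:
jog_arm(moves=[[0,0.004,0,5,5,-25,94],[0,0,0,0,0,-35,94],[0,0,0,0,0,-19,94],[0,0,0,0,0,-7,94],[0,0,0,0,0,0,70],[0,0,0,0,0,0,50],[0,0,0,0,0,0,50],[0,0,0,0,0,0,50],[0,0,0,0,0,25,50],[0,0,0,0,0,43,50],[0,0,0,0,0,0,50]])

```text
time: 21.65
tool_pos: [0.4537, -0.1179, 0.1848]
ee_rot: [3.137, -0.009, -0.1]
wrist_force: [-0.3, 0.2, -2.3]
width: 0.0597
```

Call:
jog_arm(moves=[[0,0,0.045,55,27,0,50],[0,0,0.045,55,27,0,50],[0,0,0.044,55,27,0,50],[0,0,0,0,0,0,50],[0,0,0,0,0,-25,50],[0,0,0,0,0,0,50]])

```text
time: 22.4
tool_pos: [0.6138, -0.0362, 0.1521]
ee_rot: [3.141, 0.008, 0.033]
wrist_force: [-0.4, -0.6, -2.1]
width: 0.0599
```

```bash
python3 - <<'E'
from h import *
o=get_obs();print(o["time"],o["tool_pos"],o["ee_rot"],o["wrist_force"])
im=snapshot("wrist");cal=get_calibration("wrist");save("wr11",im,1.3)
save("sd11",snapshot("side"),1.2)
E
```

```text
22.4 [ 0.6138468  -0.03620932  0.15213752] [3.14059182 0.00787546 0.03339494] [-0.41745232 -0.57704927 -2.05926917]
```

View pics/wr11.png

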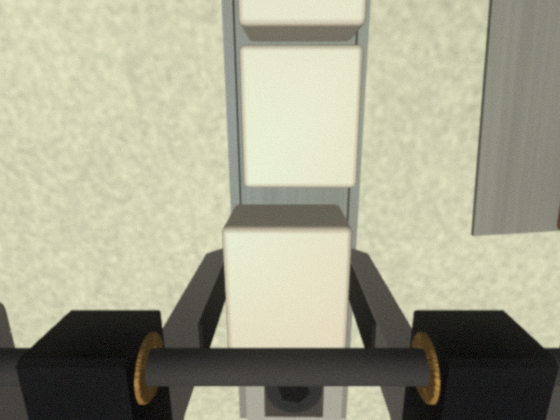

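View pics/sd11.png

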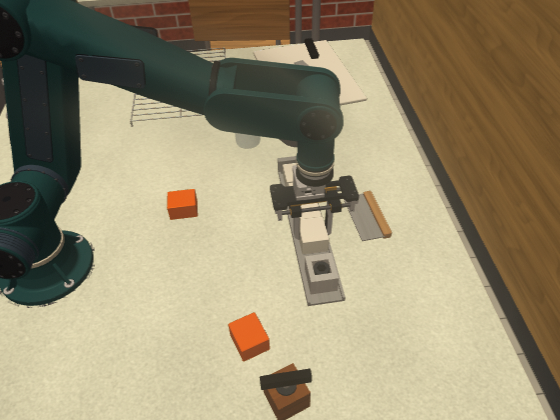

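Call:
jog_arm(moves=[[0,-0.003,0,4.5,1,0,50],[0,0,0,0,0,-13,50],[0,0,0,0,0,-6,50],[0,0,0,0,0,0,50]])

```text
time: 23.0
tool_pos: [0.6204, -0.035, 0.1359]
ee_rot: [3.14, -0.001, 0.034]
wrist_force: [0.0, -0.0, -1.9]
width: 0.0598
```

```bash
python3 - <<'E'
from h import *
o=get_obs();print(o["time"],o["tool_pos"],o["ee_rot"],o["wrist_force"])
im=snapshot("wrist");cal=get_calibration("wrist");save("wr12",im,1.3)
s=snapshot("side");save("sd12",cv2.resize(s[150:310,250:380],None,fx=4,fy=3.5,interpolation=cv2.INTER_CUBIC),1.3)
E
```

```text
23.0 [ 0.62040325 -0.03495423  0.13587769] [ 3.13972675e+00 -9.22001238e-04  3.39815396e-02] [ 0.00463512 -0.00297434 -1.94192879]
```

View pics/wr12.png

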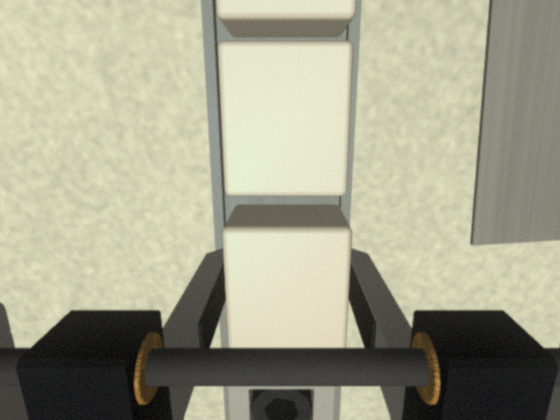

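View pics/sd12.png

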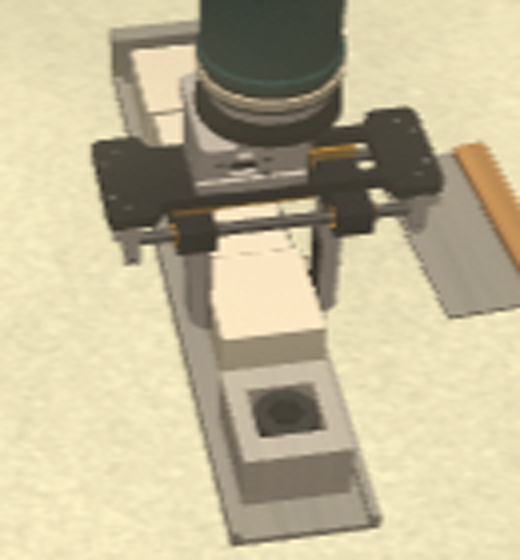

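Call:
jog_arm(moves=[[0,0,0,-1,0,-8,50],[0,0,0,0,0,-5,50],[0,0,0,0,0,-3,50],[0,0,0,0,0,-1,50],[0,0,0,0,0,0,50]])

```text
time: 23.72
tool_pos: [0.6202, -0.0351, 0.1203]
ee_rot: [3.139, -0.004, 0.034]
wrist_force: [-0.9, -0.2, -0.9]
width: 0.0603
```

Call:
jog_arm(moves=[[0,0,0,0,0,-1.5,50],[0,0,0,0,0,0,80],[0,0,0,0,0,0,90],[0,0,0,0,0,35,94],[0,0,0,0,0,45,94],[0,0,0,1,-42,0,94],[0,0,0,1,-42,0,94],[0,0,0,0,0,0,94]])

```text
time: 24.72
tool_pos: [0.622, -0.1218, 0.1987]
ee_rot: [3.138, -0.004, 0.03]
wrist_force: [-0.3, -0.1, 0.4]
width: 0.0942
```

```bash
python3 - <<'E'
from h import *
o=get_obs();print(o["time"],o["tool_pos"],o["ee_rot"],o["wrist_force"])
im=snapshot("wrist");cal=get_calibration("wrist");save("wr13",im,1.3)
t=snapshot("top");save("tp13",t[140:260,160:360].repeat(3,0).repeat(3,1),1.6)
E
```

```text
24.725 [ 0.62201034 -0.12176751  0.19865296] [ 3.13846581 -0.00365759  0.03008321] [-0.32202063 -0.05062934  0.40763951]
```

View pics/wr13.png

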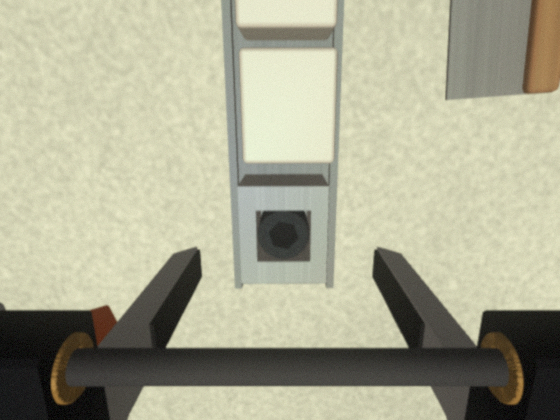

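View pics/tp13.png

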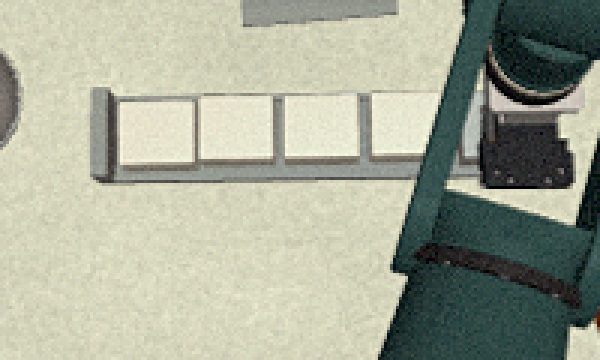

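All four sections are in the rail ahead of the jaw. Now grip the jaw and slide it up.

Call:
jog_arm(moves=[[0,0.003,0.004,0,4,-30,94],[0,0,0,0,0,-30,94],[0,0,0,0,0,-18,94],[0,0,0,0,0,0,70],[0,0,0,0,0,0,50],[0,0,0,0,0,0,50],[0,0,0,0,0,0,50]])

```text
time: 25.7
tool_pos: [0.6203, -0.1153, 0.1221]
ee_rot: [3.139, 0.005, 0.038]
wrist_force: [-9.0, 0.3, 7.0]
width: 0.0598
```

Call:
jog_arm(moves=[[0,0,0,-0.2,6,0,50],[0,0,0,-0.2,8,0,50],[0,0,0,-0.2,8,0,50],[0,0,0,-0.2,6,0,50],[0,0,0,0,4,0,50],[0,0,0,0,0,0,50]])

```text
time: 26.45
tool_pos: [0.6194, -0.0857, 0.1221]
ee_rot: [3.134, 0.005, 0.037]
wrist_force: [-7.4, -6.2, 5.9]
width: 0.0599
```

Call:
jog_arm(moves=[[0,0,0,0,2,0,50],[0,0,0,0,2,0,50],[0,0,0,0,0,0,50]])

```text
time: 26.82
tool_pos: [0.6193, -0.0823, 0.1221]
ee_rot: [3.133, 0.005, 0.037]
wrist_force: [-8.7, -7.4, 5.3]
width: 0.0602
```

Call:
jog_arm(moves=[[0,0,0,0,1,0,50],[0,0,0,0,1,0,50],[0,0,0,0,0,0,50]])

```text
time: 27.2
tool_pos: [0.6193, -0.0808, 0.1221]
ee_rot: [3.132, 0.005, 0.037]
wrist_force: [-8.9, -9.0, 4.7]
width: 0.0599
```

Call:
jog_arm(moves=[[0,0,0,0,1,0,50],[0,0,0,0,1,0,50],[0,0,0,0,0,0,50]])

```text
time: 27.58
tool_pos: [0.6192, -0.079, 0.1221]
ee_rot: [3.132, 0.005, 0.037]
wrist_force: [-9.1, -9.2, 5.0]
width: 0.0602
```

Call:
jog_arm(moves=[[0,0,0,0,1,0,50],[0,0,0,0,1,0,50],[0,0,0,0,0,0,50]])

```text
time: 27.95
tool_pos: [0.6192, -0.0774, 0.1221]
ee_rot: [3.131, 0.005, 0.036]
wrist_force: [-9.5, -9.6, 6.1]
width: 0.0598
```

Call:
jog_arm(moves=[[0,0,0,0,1,0,50],[0,0,0,0,1,0,50],[0,0,0,0,0,0,50]])

```text
time: 28.32
tool_pos: [0.6191, -0.0754, 0.1221]
ee_rot: [3.131, 0.005, 0.036]
wrist_force: [-9.2, -9.6, 5.6]
width: 0.0596
```

```bash
python3 - <<'E'
from h import *
o=get_obs();print(o["time"],o["tool_pos"],o["ee_rot"],o["wrist_force"])
im=snapshot("wrist");cal=get_calibration("wrist");save("wr14",im,1.3)
s=snapshot("side");save("sd14",cv2.resize(s[150:310,250:380],None,fx=4,fy=3.5,interpolation=cv2.INTER_CUBIC),1.3)
t=snapshot("top");save("tp14",t[140:260,160:360].repeat(3,0).repeat(3,1),1.6)
E
```

```text
28.325 [ 0.61910794 -0.07535794  0.12211223] [3.13126443 0.00534162 0.03636179] [-9.22228777 -9.55881606  5.56574249]
```

View pics/wr14.png

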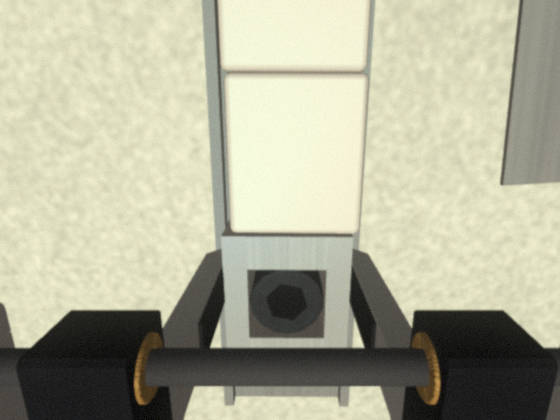

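View pics/tp14.png

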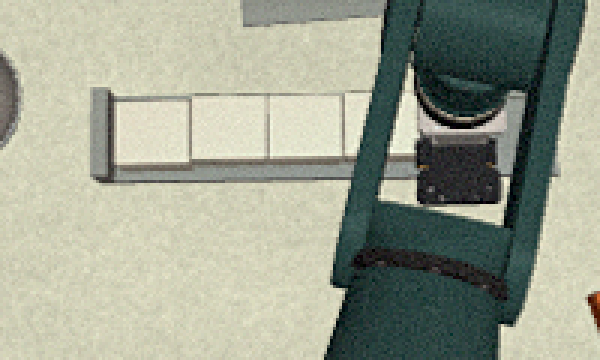

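Sections are closing on the stop, with a few mm left. Continue until the force jumps.

Call:
jog_arm(moves=[[0,0,0,0,1,0,50],[0,0,0,0,1,0,50],[0,0,0,0,0,0,50]])

```text
time: 28.85
tool_pos: [0.6191, -0.0734, 0.1221]
ee_rot: [3.131, 0.005, 0.036]
wrist_force: [-9.9, -10.1, 5.3]
width: 0.0599
```

Call:
jog_arm(moves=[[0,0,0,0,1,0,50],[0,0,0,0,1,0,50],[0,0,0,0,0,0,50]])

```text
time: 29.22
tool_pos: [0.619, -0.0714, 0.1221]
ee_rot: [3.131, 0.006, 0.036]
wrist_force: [-10.9, -9.7, 5.6]
width: 0.0597
```

Call:
jog_arm(moves=[[0,0,0,0,1,0,50],[0,0,0,0,1,0,50],[0,0,0,0,0,0,50]])

```text
time: 29.6
tool_pos: [0.619, -0.0694, 0.1221]
ee_rot: [3.131, 0.006, 0.036]
wrist_force: [-10.8, -10.4, 5.9]
width: 0.0596
```

```bash
python3 - <<'E'
from h import *
o=get_obs();print(o["time"],o["tool_pos"],o["ee_rot"],o["wrist_force"],o["wrist_torque"])
im=snapshot("wrist");cal=get_calibration("wrist");save("wr15",im,1.3)
t=snapshot("top");save("tp15",t[140:260,160:360].repeat(3,0).repeat(3,1),1.6)
E
```

```text
29.6 [ 0.61896059 -0.06935795  0.12212136] [3.13126398 0.00574125 0.03637984] [-10.82914241 -10.43890147   5.89922979] [-1.66280367  1.46834205  0.08141713]
```

View pics/wr15.png

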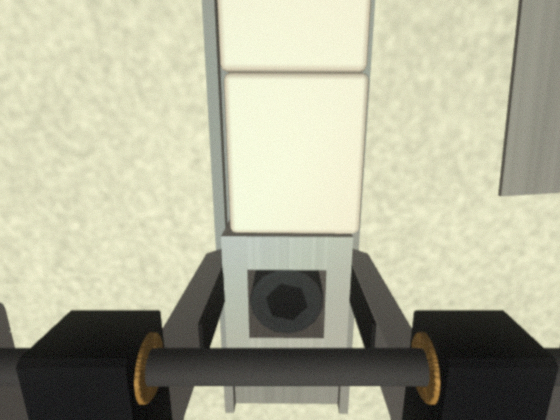

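View pics/tp15.png

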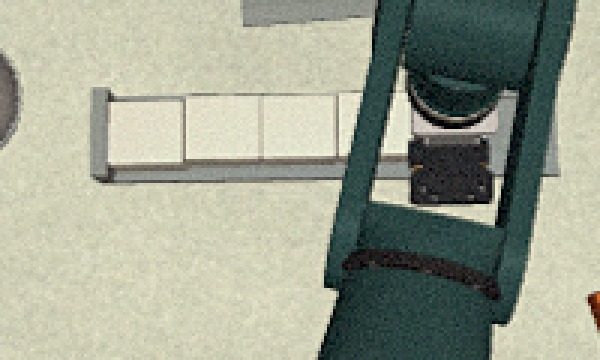

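Call:
jog_arm(moves=[[0,0,0,-0.8,1,0,50],[0,0,0,0,0,0,50]])

```text
time: 29.95
tool_pos: [0.6188, -0.0689, 0.1221]
ee_rot: [3.13, 0.004, 0.036]
wrist_force: [-7.5, -11.3, 4.1]
width: 0.0596
```

Call:
jog_arm(moves=[[0,0,0,0,1,0,50],[0,0,0,0,0,0,50]])

```text
time: 30.2
tool_pos: [0.6188, -0.0687, 0.1221]
ee_rot: [3.128, 0.004, 0.036]
wrist_force: [-7.2, -13.9, 5.1]
width: 0.0596
```

Call:
jog_arm(moves=[[0,0,0,0,1,0,50],[0,0,0,0,0,0,50]])

```text
time: 30.45
tool_pos: [0.6188, -0.0685, 0.1221]
ee_rot: [3.127, 0.004, 0.036]
wrist_force: [-8.4, -15.1, 4.6]
width: 0.0599
```

Call:
jog_arm(moves=[[0,0,0,0,1,0,50],[0,0,0,0,0,0,50]])

```text
time: 30.7
tool_pos: [0.6188, -0.0682, 0.1221]
ee_rot: [3.125, 0.004, 0.035]
wrist_force: [-7.9, -16.7, 3.1]
width: 0.0599
```

Call:
jog_arm(moves=[[0,0,0,0,1.5,0,50],[0,0,0,0,1.5,0,50],[0,0,0,0,1.5,0,50],[0,0,0,0,0,0,50],[0,0,0,0,0,0,50]])

```text
time: 31.32
tool_pos: [0.6188, -0.0667, 0.1221]
ee_rot: [3.119, 0.004, 0.035]
wrist_force: [-8.1, -24.5, 2.6]
width: 0.0597
```

```bash
python3 - <<'E'
from h import *
o=get_obs();print(o["time"],o["tool_pos"],o["ee_rot"],o["wrist_force"],o["wrist_torque"])
im=snapshot("wrist");cal=get_calibration("wrist");save("wr16",im,1.3)
E
```

```text
31.325 [ 0.6187651  -0.06674094  0.12206703] [3.11897999 0.00440412 0.03476624] [ -8.05520421 -24.50693953   2.58426612] [-4.21993444  1.28994782  0.2007447 ]
```

View pics/wr16.png

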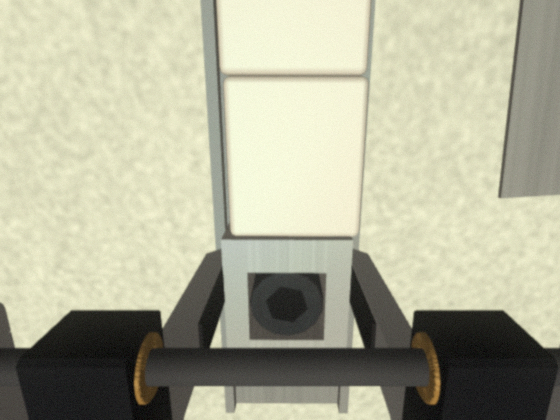

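Force is 24.5 N against the stop, so the stack is closed. Ease off, release and lift.

Call:
jog_arm(moves=[[0,0,0,-0.5,-2,0,50],[0,0,0,-0.5,-2,0,50],[0,0,0,0,0,0,50],[0,0,0,0,0,0,60],[0,0,0,0,0,0,70],[0,0,0,0,0,0,90],[0,0,0,0,0,40,94],[0,0,0,0,0,50,94],[0,0,0,0,0,50,94],[0,0,0,0,0,0,94]])

```text
time: 32.62
tool_pos: [0.6215, -0.0601, 0.2676]
ee_rot: [3.137, -0.013, 0.039]
wrist_force: [0.8, -0.0, 0.7]
width: 0.0938
```

```bash
python3 - <<'E'
from h import *
o=get_obs();print(o["time"],o["tool_pos"],o["ee_rot"],o["wrist_force"],o["joint_positions"])
im=snapshot("wrist");cal=get_calibration("wrist");save("wr17",im,1.3)
save("j17",grid(warp2(im,cal,.56,.68,-.12,.02,.052,4000),.56,.02,4000),1.2)
s=snapshot("side");save("sd17",cv2.resize(s[150:310,250:380],None,fx=4,fy=3.5,interpolation=cv2.INTER_CUBIC),1.3)
E
```

```text
32.625 [ 0.62152576 -0.06012052  0.26756298] [ 3.13715324 -0.01260883  0.03912047] [ 0.76946469 -0.02347407  0.67855752] [-1.86584855e-01  2.54391518e-01  1.24774658e+00 -1.50743181e-03
  1.62617200e+00 -2.25770765e-01]
```

View pics/wr17.png

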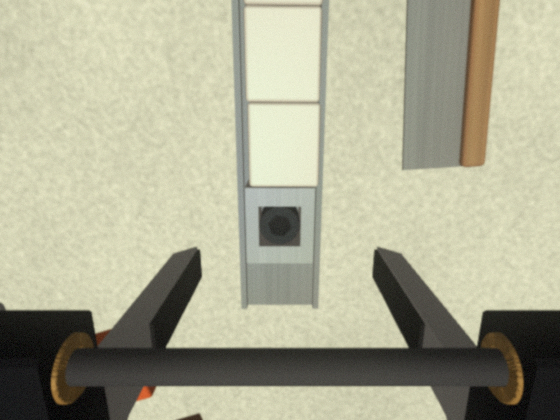

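View pics/j17.png

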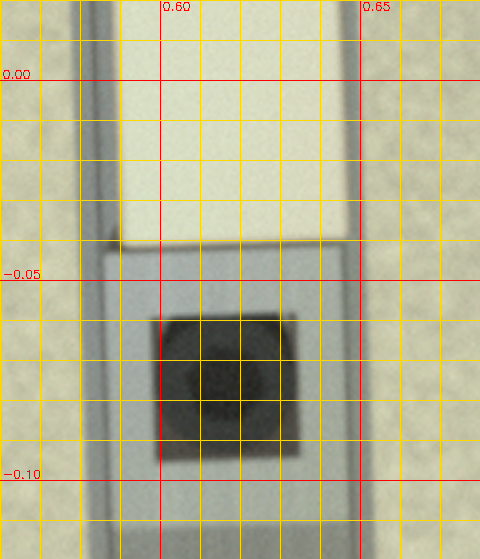

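View pics/sd17.png

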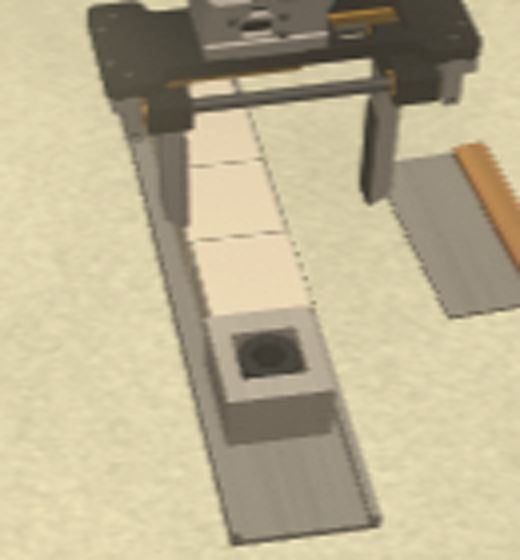

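Jaw closed with no visible gaps (face seam at y≈-0.040). Next a close-up of the hex socket to get its angle and centre.

Call:
jog_arm(moves=[[0.004,0.013,-0.004,-4,-17,-48,94],[0,0,0,0,-18,-50,94],[0,0,0,0,0,0,94]])

```text
time: 33.1
tool_pos: [0.6116, -0.0952, 0.1548]
ee_rot: [-3.135, 0.028, 0.033]
wrist_force: [-0.3, 0.4, -0.5]
width: 0.094
```

```bash
python3 - <<'E'
from h import *
o=get_obs();print(o["time"],o["tool_pos"],o["ee_rot"],o["wrist_force"])
im=snapshot("wrist");cal=get_calibration("wrist");save("wr18",im,1.3)
a=warp2(im,cal,.59,.645,-.105,-.05,.050,10000)
g=cv2.GaussianBlur(a,(0,0),6)
save("hx",grid(g,.59,-.05,10000,.005),2.2)
save("hxb",cv2.convertScaleAbs(g,alpha=3,beta=-60),1.)
E
```

```text
33.1 [ 0.61155007 -0.09524704  0.15478377] [-3.13496068  0.02755866  0.03270812] [-0.29267231  0.37058329 -0.46201187]
```

View pics/hx.png

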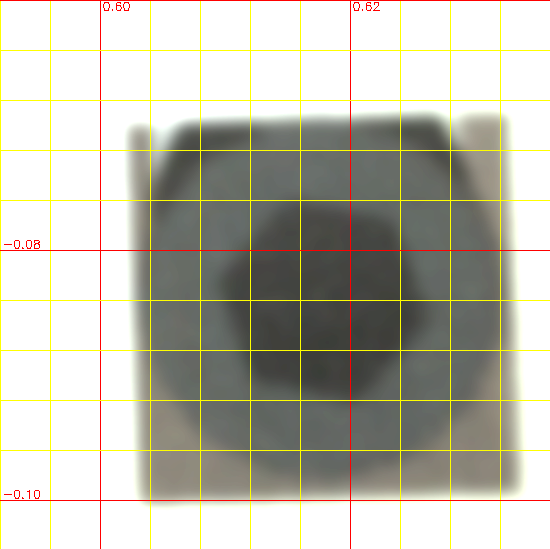

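View pics/hxb.png

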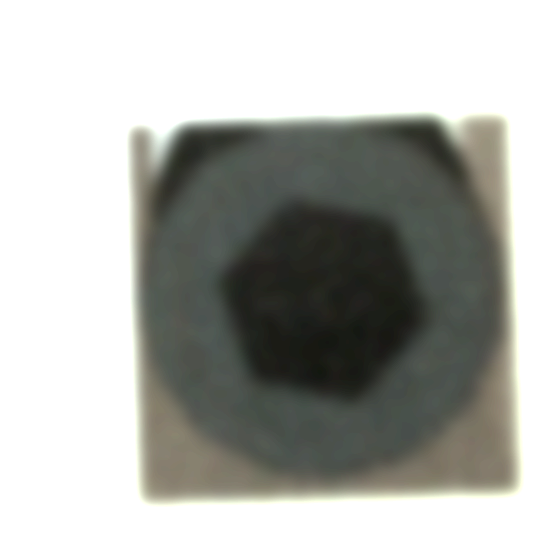

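Call:
jog_arm(moves=[[0,0,0,0,0,0,94],[0,0,0,0,0,0,94],[0,0,0,0,0,0,94]])

```text
time: 33.52
tool_pos: [0.6162, -0.0952, 0.1647]
ee_rot: [-3.14, 0.009, 0.035]
wrist_force: [0.5, 0.1, -0.0]
width: 0.0937
```

```bash
cat >> h.py <<'E'
def hexfit(cx,cy,z=.050,r=.0145,name=None):
    im=snapshot("wrist");cal=get_calibration("wrist");s=10000
    a=warp2(im,cal,cx-r,cx+r,cy-r,cy+r,z,s)
    g=cv2.GaussianBlur(a,(0,0),5).mean(2)
    if name: save(name,cv2.convertScaleAbs(np.dstack([g]*3),alpha=3,beta=-60),1.)
    t,m=cv2.threshold(g.astype(np.uint8),0,255,cv2.THRESH_BINARY_INV|cv2.THRESH_OTSU)
    cs,_=cv2.findContours(m,cv2.RETR_EXTERNAL,cv2.CHAIN_APPROX_NONE)
    c=[c for c in cs if cv2.pointPolygonTest(c,(m.shape[1]/2,m.shape[0]/2),False)>0][0][:,0,:]
    M=cv2.moments(c.reshape(-1,1,2));u,v=M["m10"]/M["m00"],M["m01"]/M["m00"]
    dx=c[:,0]-u;dy=-(c[:,1]-v);ph=np.arctan2(dy,dx);rr=np.hypot(dx,dy)
    # uniform resample in angle
    A=np.linspace(-np.pi,np.pi,720,endpoint=False);o=np.argsort(ph);R=np.interp(A,ph[o],rr[o],period=2*np.pi)
    q=(R*np.exp(-6j*A)).mean();psi=-np.angle(q)/6  # R ~ cos(6(A-psi))
    psi=np.angle(np.conj(q))/6*1.0
    psi=-np.angle(q)/6
    # sign: mean(cos6(A-p) e^{-6jA}) = .5 e^{-6jp}
    return cx-r+u/s,cy+r-v/s,psi,M["m00"]/s/s*1e6,abs(q)/R.mean()
E
python3 - <<'E'
from h import *
o=get_obs();print(o["time"],o["tool_pos"],o["ee_rot"],o["wrist_force"])
for i in range(3): print(np.round(hexfit(.6165,-.083,r=.0135,name="hf"),4))
E
```

```text
33.525 [ 0.61623895 -0.09523571  0.16467788] [-3.14015148  0.00931995  0.034688  ] [ 0.5067191   0.10625307 -0.03345542]
[ 6.18600e-01 -7.86000e-02 -1.56200e-01  2.89295e+02  2.43000e-02]
[ 6.18700e-01 -7.87000e-02 -1.54200e-01  2.89925e+02  2.47000e-02]
[ 6.18700e-01 -7.87000e-02 -1.81500e-01  2.88645e+02  2.35000e-02]
```

View pics/hf.png

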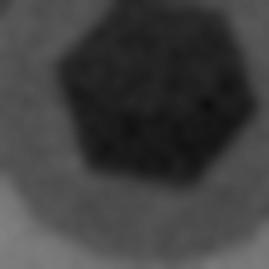

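Call:
jog_arm(moves=[[0,0,0,0,0,0,94],[0,0,0,0,0,0,94],[0,0,0,0,0,0,94],[0,0,0,0,0,0,94]])

```text
time: 34.17
tool_pos: [0.6155, -0.0956, 0.1626]
ee_rot: [-3.139, 0.013, 0.034]
wrist_force: [0.2, 0.4, -0.4]
width: 0.0943
```

```bash
python3 - <<'E'
from h import *
o=get_obs();print(o["time"],o["tool_pos"],o["ee_rot"],o["wrist_force"])
for i in range(3): print(np.round(hexfit(.6185,-.0785,r=.0135,name="hf"),4))
o=get_obs();print(o["time"],o["tool_pos"],o["ee_rot"],o["wrist_force"])
E
```

```text
34.175 [ 0.61545729 -0.09557887  0.16261471] [-3.13929804  0.01266229  0.03398528] [ 0.19949205  0.43828713 -0.40342539]
[ 6.189e-01 -7.880e-02 -1.762e-01  2.824e+02  2.610e-02]
[ 6.1900e-01 -7.8700e-02 -1.8530e-01  2.8448e+02  2.9600e-02]
[ 6.18900e-01 -7.88000e-02 -1.89300e-01  2.82495e+02  2.81000e-02]
34.325 [ 0.61545428 -0.09558376  0.16264137] [-3.13931719  0.01262211  0.03396394] [ 0.27105096 -0.39860279 -0.34518873]
```

View pics/hf.png

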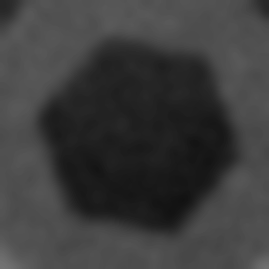

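The socket hex is centred at (0.619, -0.079) with yaw ≈ -0.18 rad, which means the screw is at about 0.21. Now to the key.

Call:
jog_arm(moves=[[0,0,0,0,0,58,94],[0,0,0,0,0,58,94],[0,0,0.171,-12,-30,0,94],[0,0,0.171,-12,-30,0,94],[0,0,0.171,-12,-30,0,94],[0,0,0.171,-12,-30,0,94],[0,0,0.171,-12,-30,0,94],[0,0,0.171,-12,-30,0,94],[0,0,0.171,-12,-30,0,94],[0,0,0.171,-12,-30,0,94],[0,0,0.171,-12,-30,0,94],[0,0,0,0,0,0,94]])

```text
time: 35.83
tool_pos: [0.5065, -0.3673, 0.2784]
ee_rot: [-3.139, 0.012, 1.569]
wrist_force: [1.0, -0.1, -0.1]
width: 0.0941
```

Call:
jog_arm(moves=[[0,0,0,0,0,0,94],[0,0,0,0,0,0,94],[0,0,0,0,0,0,94],[0,0,0,0,0,0,94]])

```text
time: 36.33
tool_pos: [0.5078, -0.365, 0.2788]
ee_rot: [-3.139, 0.013, 1.574]
wrist_force: [-0.0, -0.7, -0.1]
width: 0.0936
```

```bash
python3 - <<'E'
from h import *
o=get_obs();print(o["time"],o["tool_pos"],o["ee_rot"],o["wrist_force"],o["joint_positions"])
im=snapshot("wrist");cal=get_calibration("wrist");save("wr20",im,1.3)
save("k20",grid(warp2(im,cal,.44,.57,-.43,-.30,.098,4000),.44,-.30,4000),1.5)
save("k20h",grid(warp2(im,cal,.44,.57,-.43,-.30,.060,4000),.44,-.30,4000),1.5)
E
```

```text
36.325 [ 0.50778179 -0.36497035  0.27879099] [-3.13946969  0.01251439  1.57371562] [-0.01233131 -0.68919244 -0.10764217] [-0.70941945  0.25770466  1.22150585 -0.01089822  1.65580418 -2.28408283]
```

View pics/k20.png

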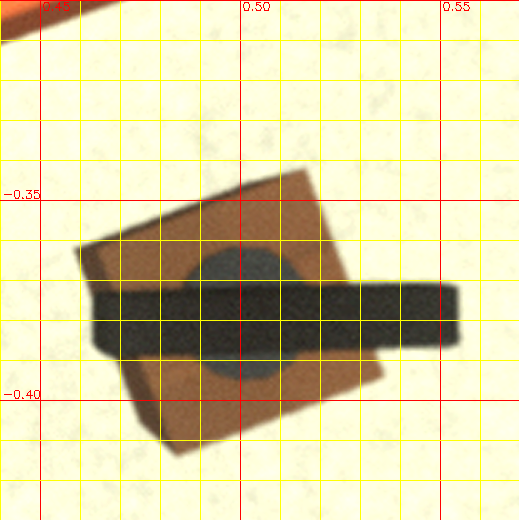

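View pics/wr20.png

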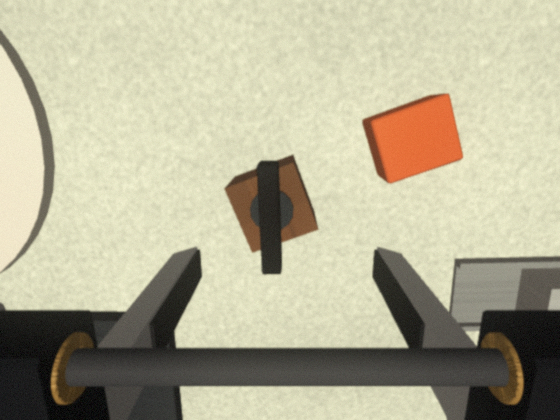

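View pics/k20h.png

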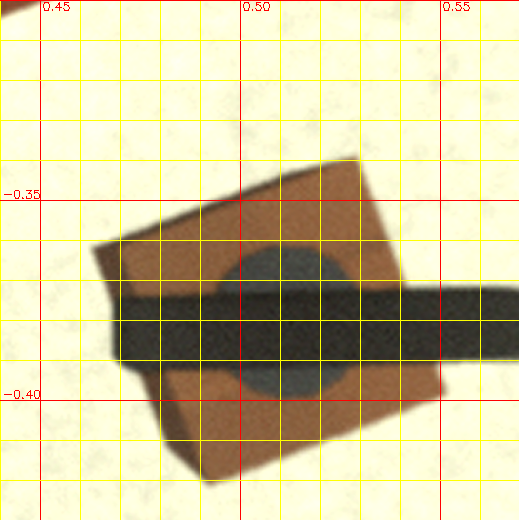

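```bash
cat >> h.py <<'E'
def tri(obs):
    A=np.zeros((3,3));b=np.zeros(3)
    for cal,u,v in obs:
        C,d=ray(cal,u,v);d/=np.linalg.norm(d);P=np.eye(3)-np.outer(d,d);A+=P;b+=P@C
    X=np.linalg.solve(A,b);return X,[np.round(w2px(c,X)-[u,v],1) for c,u,v in obs]
E
python3 - <<'E'
from h import *
ct=get_calibration("top");cs=get_calibration("side");cw=get_calibration("wrist")
print(tri([(ct,426.3,220.6),(cs,285.8,380.4)]))
for z in (.086,.098): print(px2w(ct,426.3,220.6,z),px2w(cs,285.8,380.4,z))
a=cv2.imread("pics/top0.png");save("kt",cv2.resize(a[195:245,395:445,::-1],None,fx=10,fy=10,interpolation=cv2.INTER_CUBIC),1.6)
a=cv2.imread("pics/side0.png");save("ks",cv2.resize(a[355:420,250:325,::-1],None,fx=8,fy=8,interpolation=cv2.INTER_CUBIC),1.6)
E
```

```text
(array([ 0.51097862, -0.38326872,  0.08288203]), [array([0. , 0.3]), array([ 0.5, -0.1])])
[ 0.51154289 -0.38203787] [ 0.50994315 -0.38479083]
[ 0.51021061 -0.3774851 ] [ 0.50944281 -0.39023466]
```

View pics/kt.png

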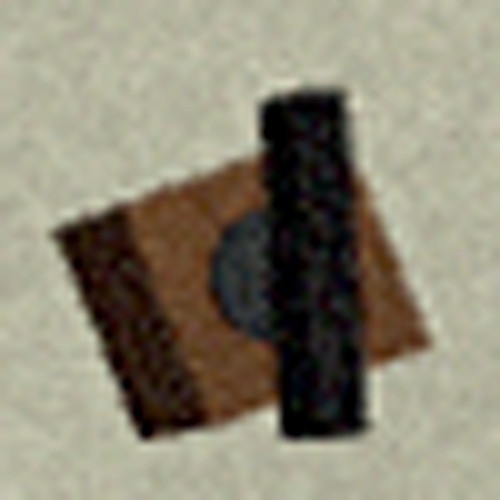

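View pics/ks.png

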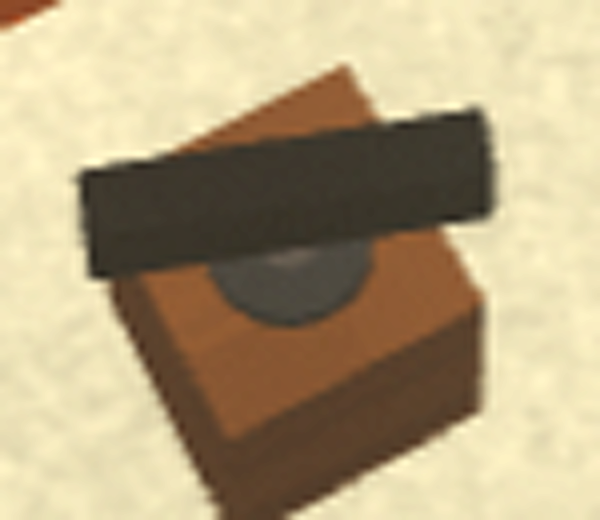

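The cameras agree on the key bar: centre about (0.5105, -0.380), yaw about 0.02. Level the tool and descend partway.

Call:
jog_arm(moves=[[-0.002,-0.0125,0.019,3,-15,0,94],[0,0,0,0,0,-30,94],[0,0,0,0,0,-30,94],[0,0,0,0,0,0,94],[0,0,0,0,0,0,94],[0,0,0,0,0,0,94],[0,0,0,0,0,0,94],[0,0,0,0,0,0,94]])

```text
time: 37.38
tool_pos: [0.5106, -0.3807, 0.2194]
ee_rot: [3.13, 0.015, 1.592]
wrist_force: [0.6, 0.1, 0.8]
width: 0.0939
```

```bash
python3 - <<'E'
from h import *
o=get_obs();print(o["time"],o["tool_pos"],o["ee_rot"],o["wrist_force"])
im=snapshot("wrist");cal=get_calibration("wrist");save("wr21",im,1.3)
save("k21",grid(warp2(im,cal,.44,.57,-.43,-.33,.098,4000),.44,-.33,4000),1.5)
E
```

```text
37.375 [ 0.51063933 -0.38066527  0.21944472] [3.13047902 0.0154722  1.5919672 ] [0.61022773 0.11695343 0.76443013]
```

View pics/k21.png

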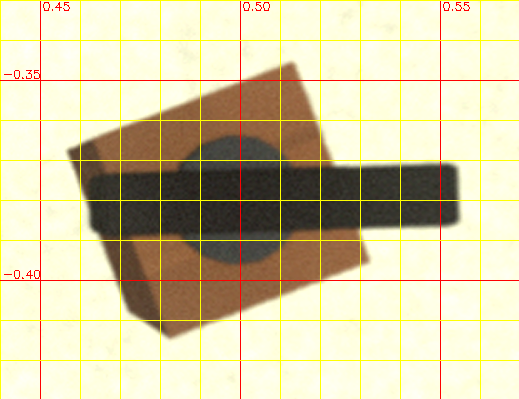

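View pics/wr21.png

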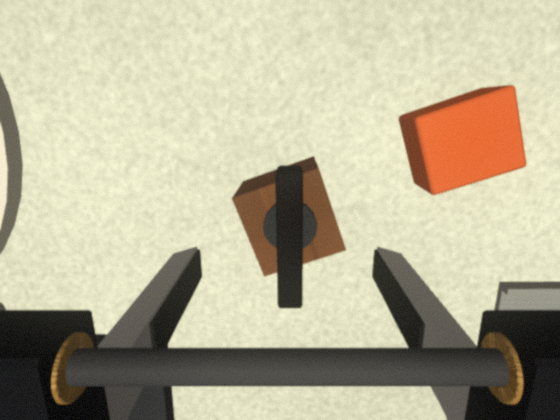

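```bash
cat >> h.py <<'E'
from scipy.spatial.transform import Rotation as Ro
def level(yaw):
    o=get_obs();R=Ro.from_euler("xyz",o["ee_rot"]);T=Ro.from_euler("xyz",[np.pi,0,yaw])
    print(round(o["time"],2),o["tool_pos"].round(4),o["ee_rot"].round(4),"corr",(T*R.inv()).as_rotvec().round(4),"F",o["wrist_force"].round(1),"T",o["wrist_torque"].round(2),"w",o["width"])
E
python3 -c "
from h import *
level(1.598)"
```

```text
37.42 [ 0.5106 -0.3806  0.2192] [3.1307 0.0152 1.592 ] corr [0.015  0.0112 0.0059] F [-0.5 -0.8  0.5] T [0.03 0.03 0.03] w 0.094215392160235
```

Call:
jog_arm(moves=[[0.015,0.0112,0.006,-1,0,-10,94],[0,0,0,0,0,-25,94],[0,0,0,0,0,-16,94],[0,0,0,0,0,0,94],[0,0,0,0,0,0,94],[0,0,0,0,0,0,94],[0,0,0,0,0,0,94]])

```text
time: 38.3
tool_pos: [0.5098, -0.3808, 0.1687]
ee_rot: [3.141, 0.001, 1.598]
wrist_force: [-1.2, 0.7, -0.1]
width: 0.0939
```

```bash
python3 - <<'E'
from h import *
level(1.598)
im=snapshot("wrist");cal=get_calibration("wrist");save("wr22",im,1.3)
s=snapshot("side");save("sd22",cv2.resize(s[300:420,200:380],None,fx=4,fy=4,interpolation=cv2.INTER_CUBIC),1.3)
E
```

```text
38.3 [ 0.5098 -0.3808  0.1687] [3.141e+00 5.000e-04 1.598e+00] corr [ 0.0005  0.0007 -0.    ] F [-1.2  0.7 -0.1] T [ 0.01  0.01 -0.02] w 0.0939133693563751
```

View pics/wr22.png

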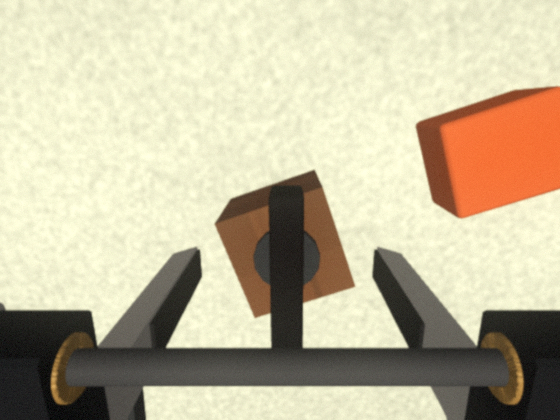

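View pics/sd22.png

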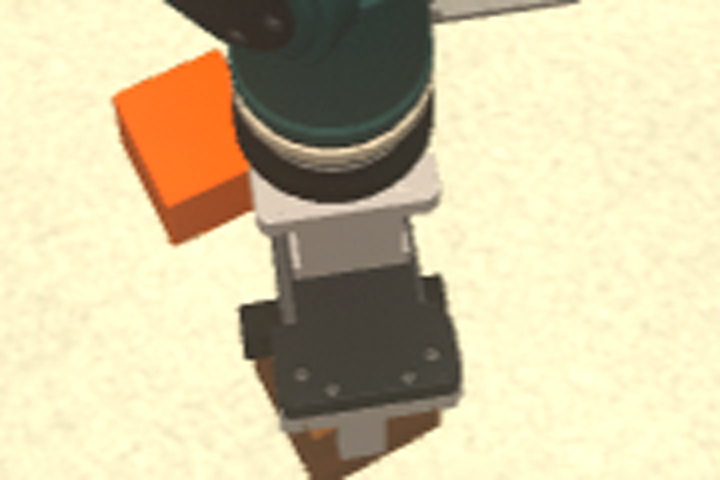

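Call:
jog_arm(moves=[[0,0,0,0,0,0,60],[0,0,0,0,0,0,30],[0,0,0,0,0,0,10],[0,0,0,0,0,0,10],[0,0,0,0,0,0,10],[0,0,0,0,0,0,10],[0,0,0,0,0,0,10],[0,0,0,0,0,0,10]])

```text
time: 39.4
tool_pos: [0.5095, -0.3806, 0.1677]
ee_rot: [-3.141, -0.001, 1.598]
wrist_force: [0.0, 0.2, 0.5]
width: 0.0175
```

```bash
python3 - <<'E'
from h import *
level(1.598)
E
```

```text
39.4 [ 0.5095 -0.3806  0.1677] [-3.141e+00 -6.000e-04  1.598e+00] corr [-0.0006 -0.0006  0.    ] F [0.  0.2 0.5] T [ 0.05  0.03 -0.05] w 0.017451743539454785
```

Call:
jog_arm(moves=[[0,0,0,0,0,0,10],[0,0,0,0,0,0,10],[0,0,0,0,0,10,10],[0,0,0,0,0,20,10],[0,0,0,0,0,25,10],[0,0,0,0,0,25,10],[0,0,0,0,0,10,10],[0,0,0,0,0,0,10],[0,0,0,0,0,0,10]])

```text
time: 40.52
tool_pos: [0.5092, -0.3803, 0.2565]
ee_rot: [-3.139, -0.002, 1.598]
wrist_force: [0.2, 0.5, -2.3]
width: 0.0159
```

```bash
python3 - <<'E'
from h import *
level(1.598)
im=snapshot("wrist");cal=get_calibration("wrist");save("wr23",im,1.3)
s=snapshot("side");save("sd23",cv2.resize(s[260:420,200:400],None,fx=3.6,fy=3.6,interpolation=cv2.INTER_CUBIC),1.3)
E
```

```text
40.52 [ 0.5092 -0.3803  0.2565] [-3.1394e+00 -2.1000e-03  1.5980e+00] corr [-0.0021 -0.0022  0.    ] F [ 0.2  0.5 -2.3] T [ 0.03  0.05 -0.02] w 0.01594149016964678
```

View pics/wr23.png

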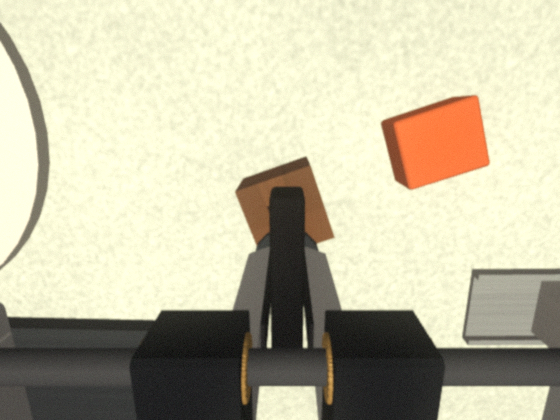

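View pics/sd23.png

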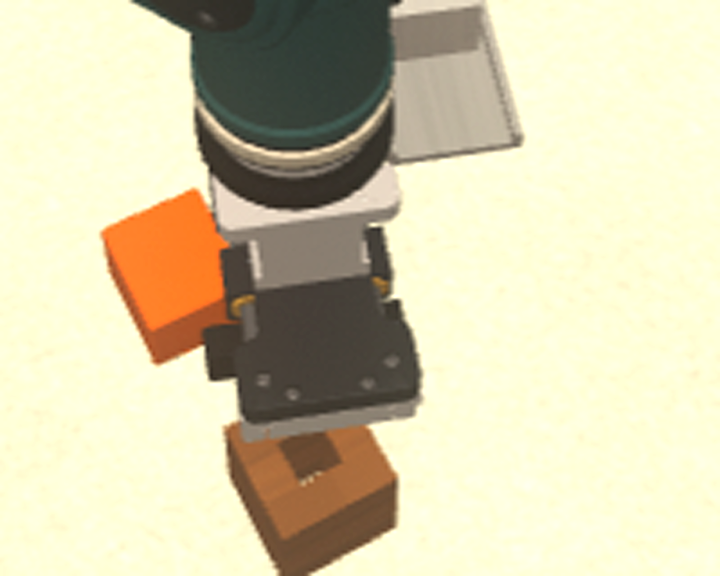

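Key held squarely. The arm is clear of the rail, so I'll cross-check the socket position with the fixed cameras.

```bash
python3 - <<'E'
from h import *
ct=get_calibration("top");cs=get_calibration("side")
t=snapshot("top");s=snapshot("side")
save("ut",cv2.resize(t[160:215,180:350],None,fx=4.5,fy=4.5,interpolation=cv2.INTER_CUBIC),1.7)
save("jt",grid(cv2.GaussianBlur(warp2(t,ct,.57,.67,-.13,-.02,.052,5000),(0,0),3),.57,-.02,5000),1.7)
save("js",grid(cv2.GaussianBlur(warp2(s,cs,.57,.67,-.13,-.02,.052,5000),(0,0),3),.57,-.02,5000),1.3)
E
```

```text
(no output)
```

View pics/jt.png

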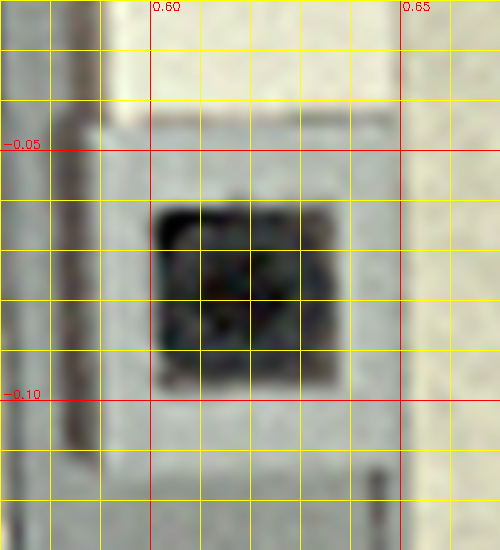

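View pics/js.png

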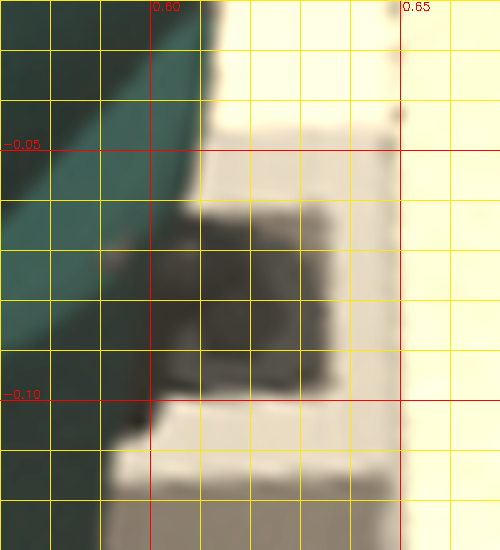

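View pics/ut.png

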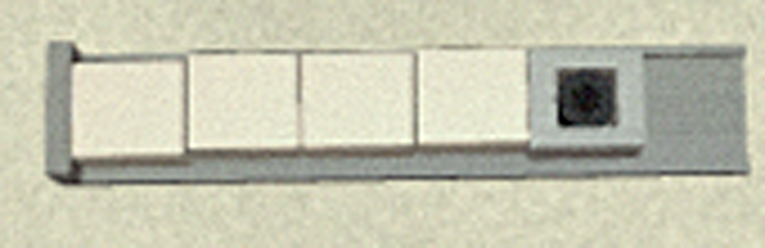

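All three cameras agree: socket centre (0.619, -0.079). Carry the key above it.

Call:
jog_arm(moves=[[0,0,-0.034,18,50,0,10],[0,0,-0.034,18,50,0,10],[0,0,-0.034,18,50,0,10],[0,0,-0.035,18,50,0,10],[0,0,-0.035,19,50,0,10],[0,0,-0.035,19,51,0,10],[0,0,0,0,0,0,10],[0,0,0,0,0,0,10],[0,0,0,0,0,0,10],[0,0,0,0,0,0,10],[0,0,0,0,0,0,10]])

```text
time: 42.1
tool_pos: [0.6193, -0.0805, 0.2578]
ee_rot: [-3.141, -0.001, 1.389]
wrist_force: [-0.9, -0.3, -1.7]
width: 0.0159
```

```bash
python3 - <<'E'
from h import *
level(1.391)
im=snapshot("wrist");cal=get_calibration("wrist");save("wr24",im,1.3)
s=snapshot("side");save("sd24",cv2.resize(s[120:320,200:420],None,fx=3,fy=3,interpolation=cv2.INTER_CUBIC),1.3)
E
```

```text
42.1 [ 0.6193 -0.0805  0.2578] [-3.1410e+00 -6.0000e-04  1.3895e+00] corr [-0.0006 -0.0004  0.0015] F [-0.9 -0.3 -1.7] T [ 0.03  0.   -0.01] w 0.015947245169298577
```

View pics/wr24.png

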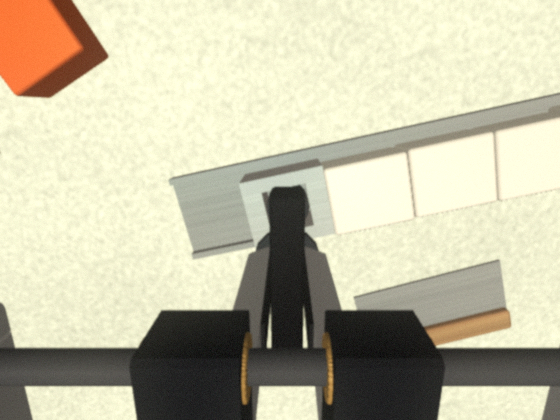

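View pics/sd24.png

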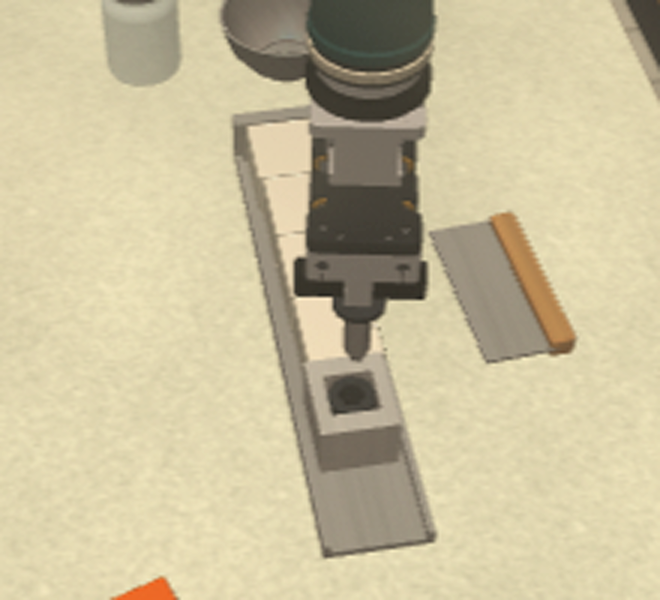

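```bash
python3 - <<'E'
from h import *
cs=get_calibration("side")
print("tip pred",w2px(cs,[.6193,-.0805,.0951]),"socket mouth pred",w2px(cs,[.619,-.079,.05]))
s=snapshot("side")
save("sd25",cv2.resize(s[205:290,285:355],None,fx=9,fy=7,interpolation=cv2.INTER_CUBIC),1.5)
E
```

```text
tip pred [318.16415225 237.71748708] socket mouth pred [317.2814115  250.31124592]
```

View pics/sd25.png

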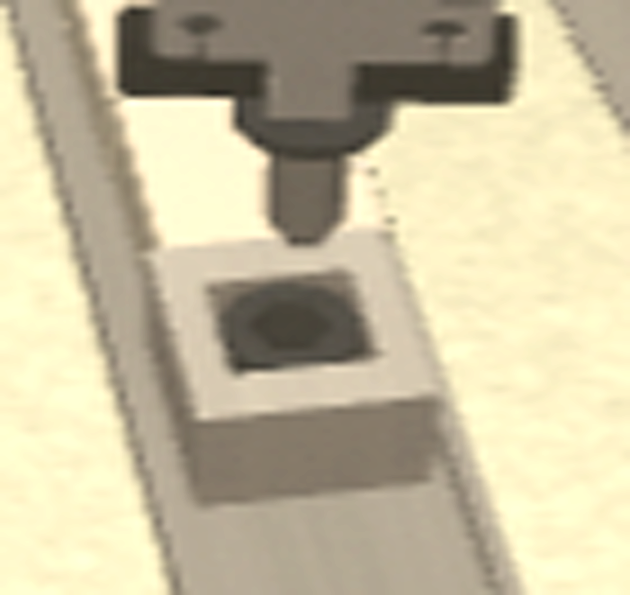

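Tip and socket line up with the predictions. Descend to the mouth, then carefully in.

Call:
jog_arm(moves=[[0,0,0,0,1,-15,10],[0,0,0,0,0,-20,10],[0,0,0,0,0,-8,10],[0,0,0,0,0,-4,10],[0,0,0,0,0,0,10],[0,0,0,0,0,0,10]])

```text
time: 43.0
tool_pos: [0.6198, -0.0786, 0.2116]
ee_rot: [3.141, -0.001, 1.391]
wrist_force: [0.0, -0.8, -2.4]
width: 0.0158
```

```bash
python3 - <<'E'
from h import *
level(1.391)
E
```

```text
43.0 [ 0.6198 -0.0786  0.2116] [ 3.1406e+00 -6.0000e-04  1.3910e+00] corr [-0.0004  0.001   0.    ] F [ 0.  -0.8 -2.4] T [-0.08  0.01  0.01] w 0.015845022114126993
```

Call:
jog_arm(moves=[[0,0,0,-0.5,-0.5,-3,10],[0,0,0,0,0,-2,10],[0,0,0,0,0,-2,10],[0,0,0,0,0,0,10]])

```text
time: 43.5
tool_pos: [0.6186, -0.0792, 0.2033]
ee_rot: [-3.14, -0.0, 1.391]
wrist_force: [-1.2, -0.6, -1.0]
width: 0.0156
```

Call:
jog_arm(moves=[[0,0,0,0,0,-2,10],[0,0,0,0,0,0,10],[0,0,0,0,0,0,10]])

```text
time: 43.88
tool_pos: [0.6187, -0.0792, 0.2013]
ee_rot: [-3.14, -0.0, 1.391]
wrist_force: [-1.5, -0.8, -2.1]
width: 0.0156
```

It's entering freely. Continue to the floor.

Call:
jog_arm(moves=[[0,0,0,0,0,-3,10],[0,0,0,0,0,-3,10],[0,0,0,0,0,-1,10],[0,0,0,0,0,0,10],[0,0,0,0,0,0,10]])

```text
time: 44.5
tool_pos: [0.6187, -0.0791, 0.1944]
ee_rot: [-3.14, -0.0, 1.391]
wrist_force: [-3.2, -2.0, -1.3]
width: 0.0158
```

Call:
jog_arm(moves=[[0,0,0,0,0,-1,10],[0,0,0,0,0,-1,10],[0,0,0,0,0,0,10],[0,0,0,0,0,0,10]])

```text
time: 45.0
tool_pos: [0.6188, -0.0792, 0.1929]
ee_rot: [-3.141, -0.0, 1.391]
wrist_force: [-4.7, -1.5, 0.7]
width: 0.0155
```

Call:
jog_arm(moves=[[0,0,0,0.5,0.5,-1,10],[0,0,0,0,0,-1,10],[0,0,0,0,0,0,10],[0,0,0,0,0,0,10]])

```text
time: 45.5
tool_pos: [0.6195, -0.079, 0.1926]
ee_rot: [3.141, 0.001, 1.391]
wrist_force: [-6.8, -2.5, 5.6]
width: 0.016
```

```bash
python3 - <<'E'
from h import *
level(1.391)
s=snapshot("side")
save("sd26",cv2.resize(s[195:290,275:365],None,fx=7.5,fy=6,interpolation=cv2.INTER_CUBIC),1.5)
E
```

```text
45.5 [ 0.6195 -0.079   0.1926] [3.1409e+00 6.0000e-04 1.3908e+00] corr [0.0007 0.0006 0.0002] F [-6.8 -2.5  5.6] T [-0.49  1.56 -0.03] w 0.016024691187531134
```

View pics/sd26.png

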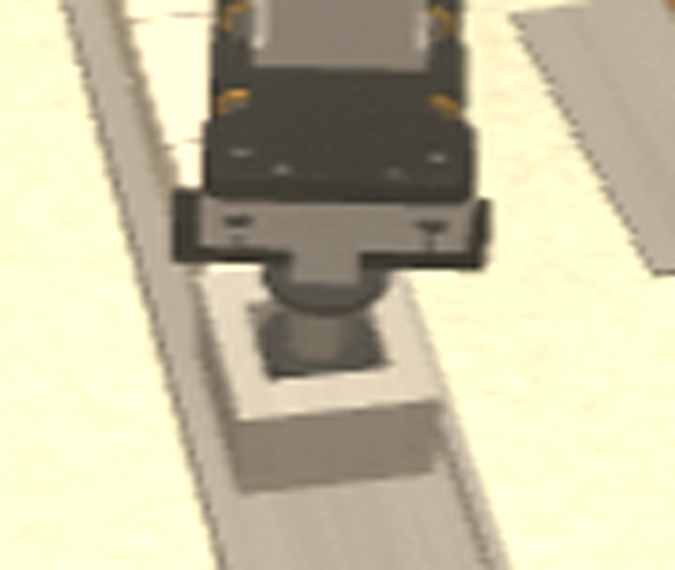

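Key fully home (TCP z 0.1926 against 0.193 predicted; upward force rising). Centre slightly and turn clockwise.

Call:
jog_arm(moves=[[0,0,0,-1.5,-0.7,0,10],[0,0,-0.06,0,0,0,10],[0,0,-0.1,0,0,0,10],[0,0,-0.1,0,0,0,10],[0,0,-0.1,0,0,0,10],[0,0,0,0,0,0,10]])

```text
time: 46.3
tool_pos: [0.6185, -0.0792, 0.1926]
ee_rot: [3.14, -0.002, 1.031]
wrist_force: [-4.2, -0.5, 5.2]
width: 0.0156
```

```bash
python3 - <<'E'
from h import *
level(1.031)
E
```

```text
46.3 [ 0.6185 -0.0792  0.1926] [ 3.1395e+00 -1.6000e-03  1.0310e+00] corr [-0.0004  0.0026  0.    ] F [-4.2 -0.5  5.2] T [-0.27  1.15  0.12] w 0.01558648201557449
```

Call:
jog_arm(moves=[[0,0,-0.1,-0.5,0,0,10],[0,0,-0.1,0,0,0,10],[0,0,-0.1,0,0,0,10],[0,0,-0.1,0,0,0,10],[0,0,-0.1,0,0,0,10],[0,0,-0.1,0,0,0,10],[0,0,-0.1,0,0,0,10],[0,0,0,0,0,0,10]])

```text
time: 47.3
tool_pos: [0.6184, -0.0792, 0.1926]
ee_rot: [3.141, -0.004, 0.332]
wrist_force: [-3.5, -0.7, 5.6]
width: 0.0159
```

```bash
python3 - <<'E'
from h import *
level(.331)
E
```

```text
47.3 [ 0.6184 -0.0792  0.1926] [ 3.1407 -0.0041  0.3316] corr [-0.0005  0.0042 -0.0006] F [-3.5 -0.7  5.6] T [-0.28  0.96  0.14] w 0.015884048562064535
```

Call:
jog_arm(moves=[[0,0,-0.1,0,0,0,10],[0,0,-0.1,0,0,0,10],[0,0,-0.06,0,0,0,10],[0,0,-0.04,0,0,0,10],[0,0,0,0,0,0,10]])

```text
time: 47.92
tool_pos: [0.6184, -0.0791, 0.1926]
ee_rot: [-3.141, -0.005, 0.032]
wrist_force: [-2.8, -0.5, 5.4]
width: 0.0161
```

```bash
python3 - <<'E'
from h import *
level(.031)
E
```

```text
47.92 [ 0.6184 -0.0791  0.1926] [-3.1413 -0.0046  0.0321] corr [-0.0004  0.0046 -0.0011] F [-2.8 -0.5  5.4] T [-0.26  1.    0.17] w 0.016092149345677334
```

Call:
jog_arm(moves=[[0,0,-0.03,0,0,0,10],[0,0,-0.03,0,0,0,10],[0,0,0,0,0,0,10]])

```text
time: 48.3
tool_pos: [0.6185, -0.0791, 0.1926]
ee_rot: [-3.141, -0.005, -0.028]
wrist_force: [-2.6, -1.1, 5.7]
width: 0.0155
```

```bash
python3 - <<'E'
from h import *
level(-.029)
E
```

```text
48.3 [ 0.6185 -0.0791  0.1926] [-3.1411 -0.0046 -0.0278] corr [-0.0004  0.0047 -0.0012] F [-2.6 -1.1  5.7] T [-0.26  0.95  0.21] w 0.015500918518549667
```

Call:
jog_arm(moves=[[0,0,-0.03,0,0,0,10],[0,0,-0.03,0,0,0,10],[0,0,0,0,0,0,10]])

```text
time: 48.68
tool_pos: [0.6185, -0.0791, 0.1926]
ee_rot: [-3.141, -0.005, -0.088]
wrist_force: [-2.8, -1.2, 6.0]
width: 0.0157
```

```bash
python3 - <<'E'
from h import *
level(-.089)
E
```

```text
48.67 [ 0.6185 -0.0791  0.1926] [-3.1408 -0.0047 -0.0878] corr [-0.0003  0.0048 -0.0012] F [-2.8 -1.2  6. ] T [-0.28  0.95  0.17] w 0.01566803698342662
```

Call:
jog_arm(moves=[[0,0,-0.03,0,0,0,10],[0,0,-0.03,0,0,0,10],[0,0,0,0,0,0,10]])

```text
time: 49.05
tool_pos: [0.6185, -0.0791, 0.1926]
ee_rot: [-3.141, -0.005, -0.148]
wrist_force: [-3.2, -0.1, 5.4]
width: 0.0159
```

```bash
python3 - <<'E'
from h import *
level(-.149)
E
```

```text
49.05 [ 0.6185 -0.0791  0.1926] [-3.1406 -0.0048 -0.1478] corr [-0.0003  0.0049 -0.0012] F [-3.2 -0.1  5.4] T [-0.22  1.01  0.17] w 0.015880969726819797
```

Call:
jog_arm(moves=[[0,0,-0.03,0,0,0,10],[0,0,-0.03,0,0,0,10],[0,0,0,0,0,0,10]])

```text
time: 49.42
tool_pos: [0.6185, -0.0791, 0.1926]
ee_rot: [-3.14, -0.005, -0.208]
wrist_force: [-3.0, -0.5, 5.1]
width: 0.0156
```

```bash
python3 - <<'E'
from h import *
level(-.209)
s=snapshot("side")
save("sd27",cv2.resize(s[195:290,275:365],None,fx=7.5,fy=6,interpolation=cv2.INTER_CUBIC),1.5)
save("wr27",snapshot("wrist"),1.3)
E
```

```text
49.42 [ 0.6185 -0.0791  0.1926] [-3.1403 -0.0047 -0.2076] corr [-0.0003  0.0049 -0.0014] F [-3.  -0.5  5.1] T [-0.29  0.95  0.22] w 0.01563734573270719
```

View pics/wr27.png

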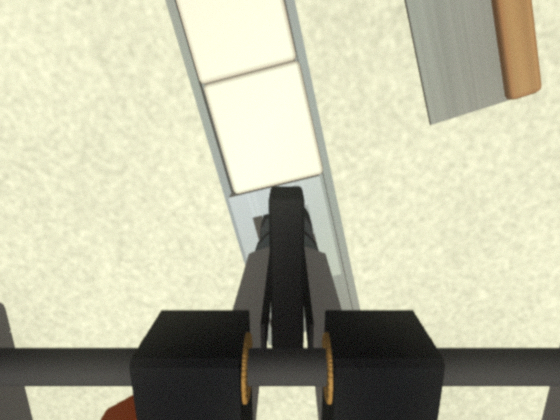

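Call:
jog_arm(moves=[[0,0,-0.03,0,0,0,10],[0,0,-0.03,0,0,0,10],[0,0,0,0,0,0,10]])

```text
time: 49.9
tool_pos: [0.6185, -0.0791, 0.1926]
ee_rot: [-3.14, -0.005, -0.267]
wrist_force: [-3.3, -0.7, 4.7]
width: 0.0159
```

```bash
python3 - <<'E'
from h import *
level(-.269)
E
```

```text
49.9 [ 0.6185 -0.0791  0.1926] [-3.1401 -0.0049 -0.2671] corr [-0.0001  0.0051 -0.0019] F [-3.3 -0.7  4.7] T [-0.26  0.88  0.4 ] w 0.01591791731538628
```

Call:
jog_arm(moves=[[0,0,-0.03,0,0,0,10],[0,0,-0.03,0,0,0,10],[0,0,0,0,0,0,10]])

```text
time: 50.28
tool_pos: [0.6186, -0.079, 0.1926]
ee_rot: [-3.14, -0.005, -0.327]
wrist_force: [-2.9, -0.8, 4.5]
width: 0.0159
```

```bash
python3 - <<'E'
from h import *
level(-.329)
save("wr28",snapshot("wrist"),1.3)
E
```

```text
50.27 [ 0.6186 -0.079   0.1926] [-3.1399 -0.005  -0.3268] corr [-0.      0.0053 -0.0022] F [-2.9 -0.8  4.5] T [-0.34  0.86  0.52] w 0.015851441554264562
```

Call:
jog_arm(moves=[[0,0,-0.03,0,0,0,10],[0,0,-0.03,0,0,0,10],[0,0,0,0,0,0,10]])

```text
time: 50.7
tool_pos: [0.6186, -0.0791, 0.1926]
ee_rot: [-3.14, -0.005, -0.387]
wrist_force: [-2.5, -1.9, 5.7]
width: 0.0156
```

```bash
python3 - <<'E'
from h import *
level(-.389)
save("wr28",snapshot("wrist"),1.3)
E
```

```text
50.7 [ 0.6186 -0.0791  0.1926] [-3.1396 -0.0048 -0.3874] corr [-0.      0.0052 -0.0016] F [-2.5 -1.9  5.7] T [-0.21  0.85  0.42] w 0.015615292474025901
```

View pics/wr28.png

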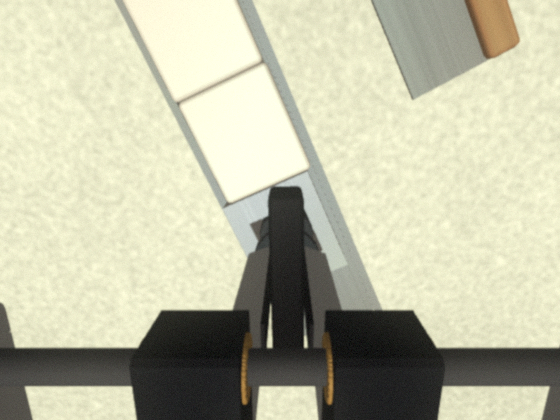

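Torque rose from 0.2 to about 0.5 N m and then eased. I'll back off inside the play, lift out, and look at the hex angle directly.

Call:
jog_arm(moves=[[0,0,0.04,0,0,0,10],[0,0,0.03,0,0,0,10],[0,0,0,0,0,0,10]])

```text
time: 51.12
tool_pos: [0.6185, -0.0791, 0.1926]
ee_rot: [-3.14, -0.005, -0.319]
wrist_force: [-3.3, -0.8, 6.1]
width: 0.0158
```

```bash
python3 - <<'E'
from h import *
level(-.319)
E
```

```text
51.12 [ 0.6185 -0.0791  0.1926] [-3.1396 -0.0046 -0.3189] corr [-0.0005  0.005  -0.0001] F [-3.3 -0.8  6.1] T [-0.22  0.9  -0.16] w 0.0158207611209806
```

Call:
jog_arm(moves=[[0,0,0.04,0,0,0,10],[0,0,0.03,0,0,0,10],[0,0,0,0,0,0,10]])

```text
time: 51.5
tool_pos: [0.6185, -0.0791, 0.1926]
ee_rot: [-3.14, -0.005, -0.249]
wrist_force: [-2.8, -0.7, 5.8]
width: 0.0158
```

```bash
python3 - <<'E'
from h import *
level(-.249)
E
```

```text
51.5 [ 0.6185 -0.0791  0.1926] [-3.1398 -0.0047 -0.2489] corr [-0.0006  0.005  -0.0001] F [-2.8 -0.7  5.8] T [-0.18  0.9  -0.15] w 0.01580661677649645
```

Call:
jog_arm(moves=[[0,0,0,0,0,5,10],[0,0,0,0,0,10,10],[0,0,0,0,0,15,10],[0,0,0,0,0,30,10],[0,0,0,0,-10,30,10],[0,0,0.12,0,-30,0,10],[0,0,0.12,0,-30,0,10],[0,0,0,0,0,0,10],[0,0,0,0,0,0,10],[0,0,0,0,0,0,10],[0,0,0,0,0,0,10]])

```text
time: 52.88
tool_pos: [0.6176, -0.1483, 0.2808]
ee_rot: [-3.141, -0.001, -0.008]
wrist_force: [0.3, 1.4, 0.6]
width: 0.0102
```

```bash
python3 - <<'E'
from h import *
level(-.009)
im=snapshot("wrist");save("wr29",im,1.3)
for i in range(3):
    try: print(np.round(hexfit(.619,-.079,r=.0135,name="hf2"),4))
    except Exception as e: print(e)
E
```

```text
52.88 [ 0.6176 -0.1483  0.2808] [-3.1408e+00 -1.1000e-03 -8.1000e-03] corr [-0.0008  0.0011 -0.0009] F [0.3 1.4 0.6] T [-0.05  0.02  0.01] w 0.010176166813268085
[ 6.15300e-01 -7.81000e-02 -1.01500e-01  5.19085e+02  2.61000e-02]
[ 6.1520e-01 -7.8100e-02 -1.0010e-01  5.1474e+02  2.7600e-02]
[ 6.1530e-01 -7.8100e-02 -1.0160e-01  5.1745e+02  2.7000e-02]
```

View pics/wr29.png

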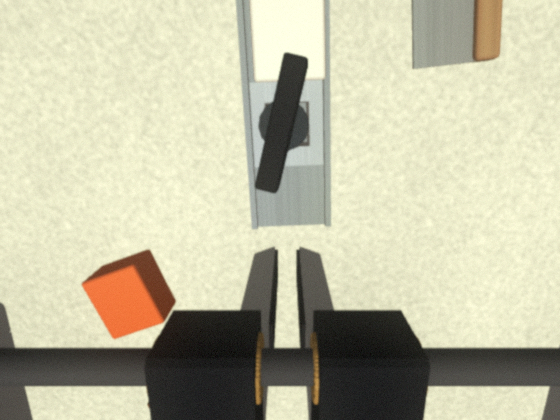

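View pics/hf2.png

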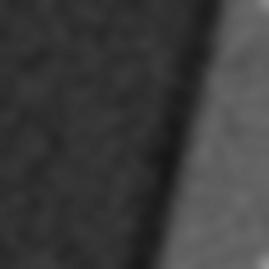

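The key slipped out of the fingers on lifting and is still standing in the socket, at px (282,123). I'll check the side view.

```bash
python3 - <<'E'
from h import *
s=snapshot("side")
save("sd30",cv2.resize(s[160:290,255:385],None,fx=5,fy=4.5,interpolation=cv2.INTER_CUBIC),1.4)
im=snapshot("wrist");cal=get_calibration("wrist")
for z in (.123,.14): save(f"kz{int(z*1000)}",grid(cv2.GaussianBlur(warp2(im,cal,.56,.68,-.14,-.02,z,4000),(0,0),2),.56,-.02,4000),1.5)
E
```

```text
(no output)
```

View pics/sd30.png

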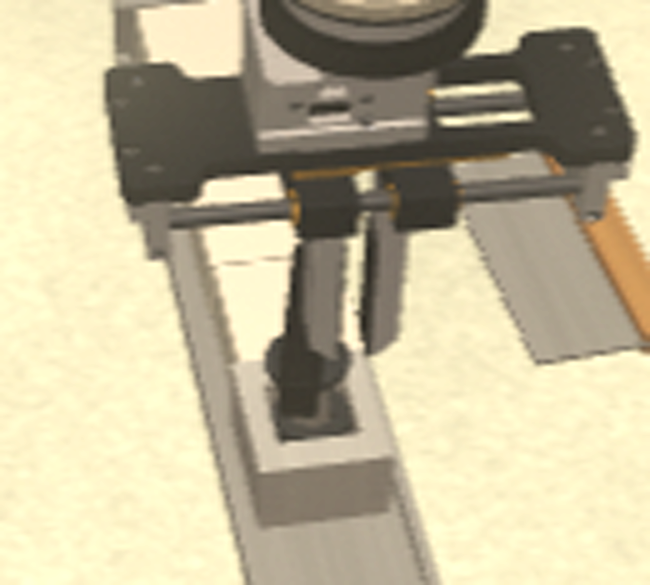

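View pics/kz123.png

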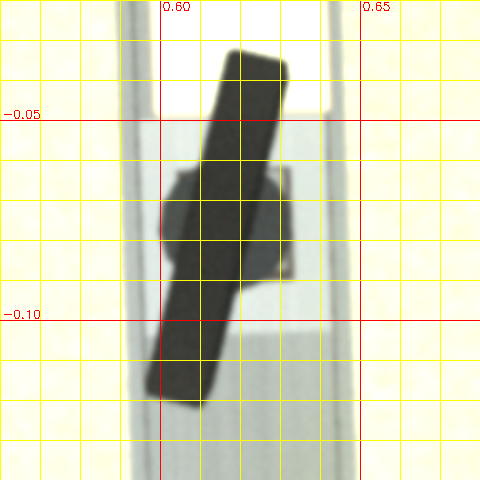

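The key stands in the socket, tilted slightly, with bar yaw ≈ -0.242 in tool terms. Open, re-centre over it and regrip.

Call:
jog_arm(moves=[[0,0,0,0,0,10,60],[0,0,-0.117,0.5,35,0,80],[0,0,-0.117,0.5,35,0,80],[0,0,0,0,0,0,80],[0,0,0,0,0,-35,80],[0,0,0,0,0,-25,80],[0,0,0,0,0,0,80],[0,0,0,0,0,0,80],[0,0,0,0,0,0,80]])

```text
time: 54.3
tool_pos: [0.6192, -0.0797, 0.2328]
ee_rot: [-3.141, -0.004, -0.243]
wrist_force: [0.3, 0.4, 0.4]
width: 0.0801
```

```bash
python3 - <<'E'
from h import *
level(-.242)
save("wr31",snapshot("wrist"),1.3)
E
```

```text
54.3 [ 0.6192 -0.0797  0.2328] [-3.1411 -0.0041 -0.2432] corr [0.0005 0.0041 0.0012] F [0.3 0.4 0.4] T [-0.06  0.08 -0.03] w 0.08012671358581931
```

View pics/wr31.png

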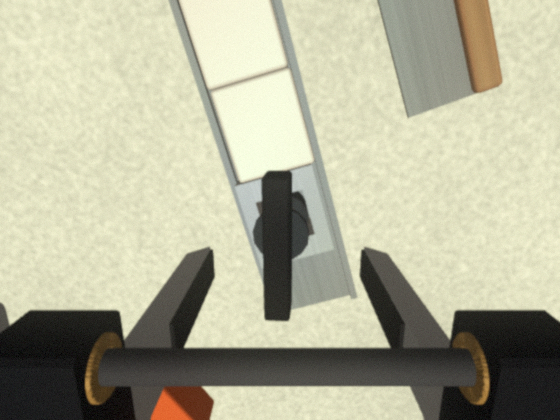

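Call:
jog_arm(moves=[[0,0.004,0,-0.7,0.7,-20,80],[0,0,0,0,0,-15,80],[0,0,0,0,0,-4,80],[0,0,0,0,0,0,80],[0,0,0,0,0,0,40],[0,0,0,0,0,0,10],[0,0,0,0,0,0,10],[0,0,0,0,0,0,10],[0,0,0,0,0,0,10],[0,0,0,0,0,0,10],[0,0,0,0,0,0,10]])

```text
time: 55.72
tool_pos: [0.6176, -0.0785, 0.1918]
ee_rot: [3.141, 0.003, -0.243]
wrist_force: [-0.4, -0.2, 0.2]
width: 0.0157
```

```bash
python3 - <<'E'
from h import *
level(-.242)
save("wr32",snapshot("wrist"),1.3)
E
```

```text
55.73 [ 0.6176 -0.0785  0.1918] [ 3.1412  0.0035 -0.243 ] corr [-0.0004 -0.0035  0.001 ] F [-0.4 -0.2  0.2] T [-0.09  0.1   0.03] w 0.01573845804080529
```

View pics/wr32.png

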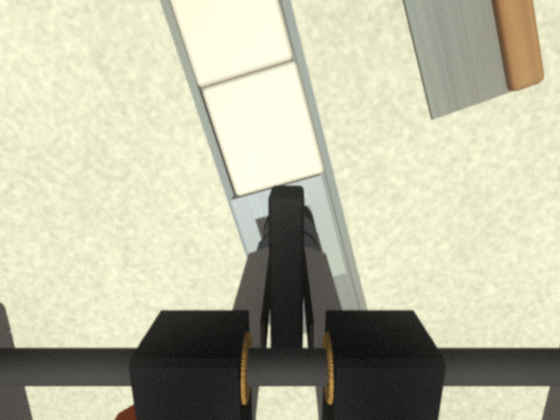

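Gripped with near-zero load. Probe the turn in steps to sense play and stop.

Call:
jog_arm(moves=[[0,0,-0.05,0,0,0,10],[0,0,0,0,0,0,10]])

```text
time: 56.02
tool_pos: [0.6178, -0.0784, 0.1918]
ee_rot: [3.141, 0.003, -0.292]
wrist_force: [-0.7, 0.1, 1.3]
width: 0.016
```

```bash
python3 -c "
from h import *
level(-.293)"
```

```text
56.02 [ 0.6178 -0.0784  0.1918] [ 3.1414e+00  3.0000e-03 -2.9210e-01] corr [-0.0007 -0.0029 -0.0009] F [-0.7  0.1  1.3] T [0.05 0.09 0.15] w 0.015995212566848674
```

Call:
jog_arm(moves=[[0,0,-0.05,0,0,0,10],[0,0,0,0,0,0,10]])

```text
time: 56.28
tool_pos: [0.6179, -0.0784, 0.1919]
ee_rot: [3.141, 0.003, -0.342]
wrist_force: [-0.2, 0.3, 1.2]
width: 0.0158
```

```bash
python3 -c "
from h import *
level(-.343)"
```

```text
56.27 [ 0.6179 -0.0784  0.1919] [ 3.1414e+00  2.9000e-03 -3.4160e-01] corr [-0.0008 -0.0028 -0.0014] F [-0.2  0.3  1.2] T [0.06 0.05 0.17] w 0.01581913877985668
```

Call:
jog_arm(moves=[[0,0,-0.05,0,0,0,10],[0,0,0,0,0,0,10]])

```text
time: 56.52
tool_pos: [0.618, -0.0783, 0.1919]
ee_rot: [-3.141, 0.003, -0.391]
wrist_force: [0.1, 0.3, 0.6]
width: 0.0162
```

```bash
python3 -c "
from h import *
level(-.393)"
```

```text
56.52 [ 0.618  -0.0783  0.1919] [-3.1414e+00  2.5000e-03 -3.9070e-01] corr [-0.0012 -0.0022 -0.0023] F [0.1 0.3 0.6] T [ 0.13 -0.08  0.52] w 0.016150866418513644
```

The torque jumps from 0.17 to 0.52 N m at yaw ≈ -0.39, which looks like the hard stop. One more small step to confirm, then relieve to zero torque before lifting.

Call:
jog_arm(moves=[[0,0,-0.03,0,0,0,10],[0,0,0,0,0,0,10]])

```text
time: 56.78
tool_pos: [0.6181, -0.0785, 0.1919]
ee_rot: [-3.142, 0.002, -0.422]
wrist_force: [1.7, 1.4, 1.1]
width: 0.0159
```

```bash
python3 -c "
from h import *
level(-.423);save('wr33',snapshot('wrist'),1.3)"
```

```text
56.77 [ 0.6181 -0.0785  0.1919] [-3.1416e+00  2.3000e-03 -4.2250e-01] corr [-0.001  -0.0021 -0.0005] F [1.7 1.4 1.1] T [ 0.21 -0.24  0.51] w 0.01591238771647342
```

View pics/wr33.png

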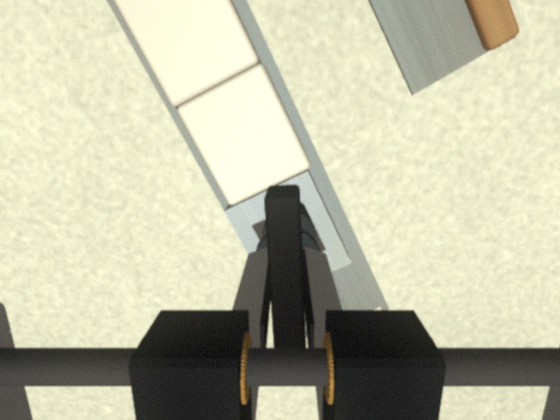

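Call:
jog_arm(moves=[[0,0,0.012,0,0,0,10],[0,0,0,0,0,0,10]])

```text
time: 57.08
tool_pos: [0.618, -0.0786, 0.1919]
ee_rot: [3.142, 0.002, -0.411]
wrist_force: [1.9, 1.0, 1.4]
width: 0.0161
```

```bash
python3 -c "
from h import *
level(-.411)"
```

```text
57.08 [ 0.618  -0.0786  0.1919] [ 3.1415e+00  2.5000e-03 -4.1090e-01] corr [-0.0009 -0.0023 -0.0001] F [1.9 1.  1.4] T [ 0.15 -0.35  0.4 ] w 0.016129671539522987
```

The bar is now slightly rotated in the pads (far end px 281 against 287), so the hard stop is real. Unload further, then lift slowly.

Call:
jog_arm(moves=[[0,0,0.02,0,0,0,10],[0,0,0.015,0,0,0,10],[0,0,0,0,0,0,10]])

```text
time: 57.45
tool_pos: [0.6179, -0.0788, 0.1919]
ee_rot: [3.141, 0.003, -0.376]
wrist_force: [1.2, 0.0, 1.6]
width: 0.016
```

```bash
python3 -c "
from h import *
level(-.376)"
```

```text
57.45 [ 0.6179 -0.0788  0.1919] [ 3.1411e+00  2.7000e-03 -3.7630e-01] corr [-0.0005 -0.0027  0.0003] F [1.2 0.  1.6] T [-0.03 -0.34  0.13] w 0.01598035655637949
```

Call:
jog_arm(moves=[[0,0,0,0,0,2,10],[0,0,0,0,0,0,10]])

```text
time: 57.7
tool_pos: [0.6177, -0.0788, 0.192]
ee_rot: [3.141, 0.004, -0.376]
wrist_force: [3.7, -1.9, -7.2]
width: 0.0164
```

Call:
jog_arm(moves=[[0,0,0,0,0,3,10],[0,0,0,0,0,0,10]])

```text
time: 57.95
tool_pos: [0.6175, -0.0788, 0.1921]
ee_rot: [3.14, 0.007, -0.376]
wrist_force: [7.7, -2.4, -17.4]
width: 0.0158
```

```bash
python3 -c "
from h import *
level(-.376)"
```

```text
57.95 [ 0.6175 -0.0788  0.1921] [ 3.1402  0.0067 -0.3763] corr [-0.0011 -0.0068  0.0003] F [  7.7  -2.4 -17.4] T [-0.47 -1.72  0.13] w 0.015794499421847803
```

The key is wedged (17 N pull) because the corners jammed under the over-tightening torque. I'll keep the upward pull and relieve the twist gradually.

Call:
jog_arm(moves=[[0,0,0.012,0,0,0,10],[0,0,0,0,0,0,10]])

```text
time: 58.2
tool_pos: [0.6175, -0.0789, 0.1921]
ee_rot: [3.14, 0.007, -0.365]
wrist_force: [7.8, -2.0, -16.7]
width: 0.016
```

```bash
python3 -c "
from h import *
level(-.364)"
```

```text
58.2 [ 0.6175 -0.0789  0.1921] [ 3.1401  0.0067 -0.3646] corr [-0.001  -0.0068  0.0006] F [  7.8  -2.  -16.7] T [-0.54 -1.76  0.06] w 0.015974864648625586
```

Call:
jog_arm(moves=[[0,0,0.01,0,0,0,10],[0,0,0,0,0,0,10]])

```text
time: 58.45
tool_pos: [0.6175, -0.0789, 0.1921]
ee_rot: [3.14, 0.007, -0.355]
wrist_force: [7.1, -1.7, -16.2]
width: 0.0155
```

```bash
python3 -c "
from h import *
level(-.354)"
```

```text
58.45 [ 0.6175 -0.0789  0.1921] [ 3.1401  0.0067 -0.355 ] corr [-0.0009 -0.0069  0.001 ] F [  7.1  -1.7 -16.2] T [-0.67 -1.72 -0.11] w 0.015514090852738093
```

Call:
jog_arm(moves=[[0,-0.007,0,2.5,-0.6,0,10],[0,0,0,0,0,0,10],[0,0,0,0,0,0,10]])

```text
time: 58.82
tool_pos: [0.6184, -0.079, 0.1923]
ee_rot: [-3.141, 0.005, -0.354]
wrist_force: [1.5, -1.1, -26.1]
width: 0.0156
```

```bash
python3 -c "
from h import *
level(-.354)"
```

```text
58.83 [ 0.6184 -0.079   0.1923] [-3.1412  0.005  -0.3543] corr [-0.0021 -0.0045  0.0003] F [  1.5  -1.1 -26.1] T [-0.44 -0.61 -0.03] w 0.015612888659358197
```

Call:
jog_arm(moves=[[0,0,0.015,0,0,1,10],[0,0,-0.03,0,0,1,10],[0,0,0.03,0,0,1,10],[0,0,-0.015,0,0,0,10],[0,0,0,0,0,0,10]])

```text
time: 59.45
tool_pos: [0.6183, -0.079, 0.1925]
ee_rot: [-3.142, 0.007, -0.354]
wrist_force: [5.2, -2.4, -34.9]
width: 0.016
```

```bash
python3 -c "
from h import *
level(-.354);save('wr34',snapshot('wrist'),1.3)"
```

```text
59.45 [ 0.6183 -0.079   0.1925] [-3.1415  0.0069 -0.3542] corr [-0.0025 -0.0064  0.0002] F [  5.2  -2.4 -34.9] T [-0.61 -1.33  0.05] w 0.016048767210227556
```

View pics/wr34.png

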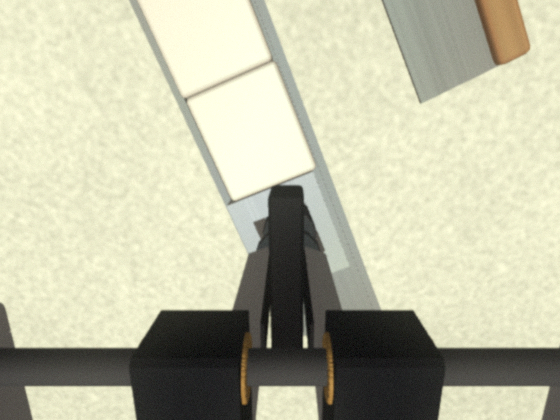

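The key is still wedged at 35 N. I'll turn counter-clockwise with the pull held; the screw friction plus the pull may free it, and I can retighten gently afterwards.

Call:
jog_arm(moves=[[0,0,0.05,0.5,0,0.5,10],[0,0,0.05,0,0,0.5,10],[0,0,0.05,0,0,0,10],[0,0,0,0,0,0,10]])

```text
time: 60.0
tool_pos: [0.6194, -0.0791, 0.2016]
ee_rot: [-3.14, 0.001, -0.205]
wrist_force: [-5.4, 0.2, -6.1]
width: 0.0159
```

```bash
python3 -c "
from h import *
level(-.204)"
```

```text
60.0 [ 0.6194 -0.0791  0.2016] [-3.1401e+00  1.0000e-03 -2.0460e-01] corr [-0.0017 -0.0007  0.0006] F [-5.4  0.2 -6.1] T [-0.13  1.32  0.01] w 0.015876282276773027
```

It released upward (z 0.2016). Continue lifting gently.

Call:
jog_arm(moves=[[0,0,0,-1,0,3,10],[0,0,0,0,0,3,10],[0,0,0,0,0,0,10]])

```text
time: 60.38
tool_pos: [0.6216, -0.0793, 0.2106]
ee_rot: [-3.139, -0.012, -0.204]
wrist_force: [0.6, -0.3, 2.5]
width: 0.0159
```

```bash
python3 - <<'E'
from h import *
level(-.204)
s=snapshot("side")
save("sd35",cv2.resize(s[160:290,255:385],None,fx=5,fy=4.5,interpolation=cv2.INTER_CUBIC),1.4)
E
```

```text
60.38 [ 0.6216 -0.0793  0.2106] [-3.1391 -0.0119 -0.2041] corr [0.     0.0121 0.0001] F [ 0.6 -0.3  2.5] T [-0.08 -0.13  0.05] w 0.015895532750353394
```

View pics/sd35.png

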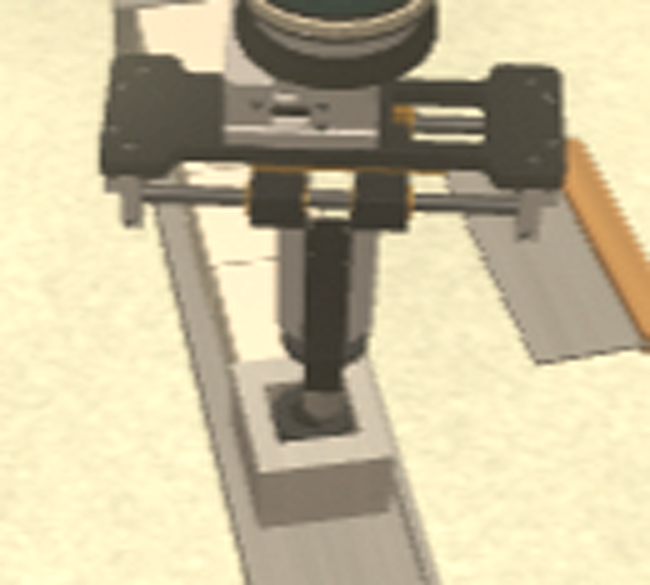

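Call:
jog_arm(moves=[[0,0.012,0,-2,0,10,10],[0,0,0,0,0,30,10],[0,0,0,0,-20,40,10],[0,0,0,0,-40,10,10],[0,0,0,0,-40,0,10],[0,0,0,0,0,0,10],[0,0,0,0,0,0,10],[0,0,0,0,0,0,10],[0,0,0,0,0,0,10]])

```text
time: 61.55
tool_pos: [0.6179, -0.1781, 0.2968]
ee_rot: [3.141, 0.009, -0.203]
wrist_force: [0.0, 0.0, -1.7]
width: 0.0163
```

```bash
python3 - <<'E'
from h import *
level(-.204)
im=snapshot("wrist");save("wr36",im,1.3)
s=snapshot("side");save("sd36",cv2.resize(s[140:300,235:405],None,fx=4,fy=3.6,interpolation=cv2.INTER_CUBIC),1.3)
for i in range(3):
    try: print(np.round(hexfit(.619,-.079,r=.0135,name="hf2"),4))
    except Exception as e: print(e)
E
```

```text
61.55 [ 0.6179 -0.1781  0.2968] [ 3.1414  0.0086 -0.2026] corr [-0.0016 -0.0085 -0.0014] F [ 0.   0.  -1.7] T [-0.06  0.03  0.  ] w 0.016253828276331067
[ 6.1880e-01 -7.8500e-02 -4.6020e-01  2.8361e+02  2.6000e-02]
[ 6.1880e-01 -7.8600e-02 -4.5510e-01  2.9419e+02  2.4700e-02]
[ 6.1880e-01 -7.8500e-02 -4.6690e-01  2.8704e+02  2.2800e-02]
```

View pics/wr36.png

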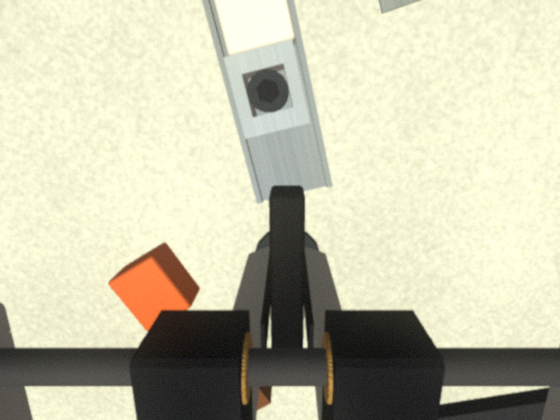

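View pics/sd36.png

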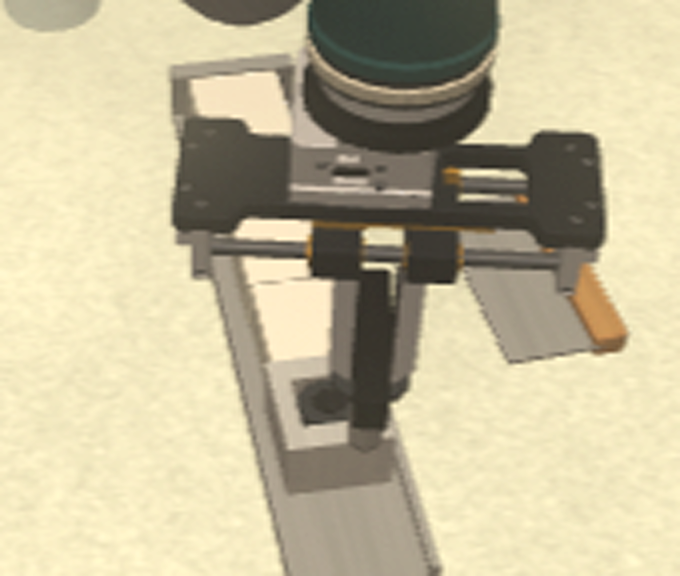

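View pics/hf2.png

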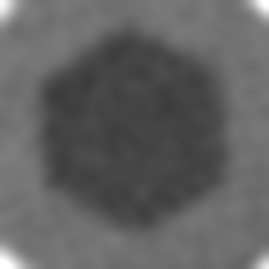

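The key is out and still in hand. The hex now reads ψ≈-0.46, i.e. screw ≈1.54 against 1.57 at tight. I'll measure more accurately relative to the jaw.

Call:
jog_arm(moves=[[0,-0.008,0.12,0,10,-25,10],[0,0,0.12,0,10,-25,10],[0,0,0,0,0,0,10],[0,0,0,0,0,0,10],[0,0,0,0,0,0,10],[0,0,0,0,0,0,10],[0,0,0,0,0,0,10]])

```text
time: 62.68
tool_pos: [0.6179, -0.1594, 0.2473]
ee_rot: [-3.141, -0.0, 0.035]
wrist_force: [0.0, 0.3, -0.8]
width: 0.0158
```

```bash
python3 - <<'E'
from h import *
level(.037)
fr=[snapshot("wrist") for i in range(8)];cal=get_calibration("wrist")
im=np.mean(fr,0).astype(np.float32)
cv2.imwrite("pics/avg.png",im[:,:,::-1].round().astype(np.uint8))
u,v=w2px(cal,[.619,-.079,.05]);print(u,v)
a=warp2(im,cal,.575,.665,-.125,-.035,.050,6000)
save("hxc",np.clip(a,0,255).astype(np.uint8),1.3)
np.save("avg.npy",im)
import pickle;pickle.dump(cal,open("cal.pkl","wb"))
E
```

```text
62.67 [ 0.6179 -0.1594  0.2473] [-3.1412e+00 -4.0000e-04  3.5400e-02] corr [-0.0004  0.0003  0.0016] F [ 0.   0.3 -0.8] T [-0.1   0.1   0.05] w 0.015794550064899
292.029530678811 112.06595888693016
```

View pics/hxc.png

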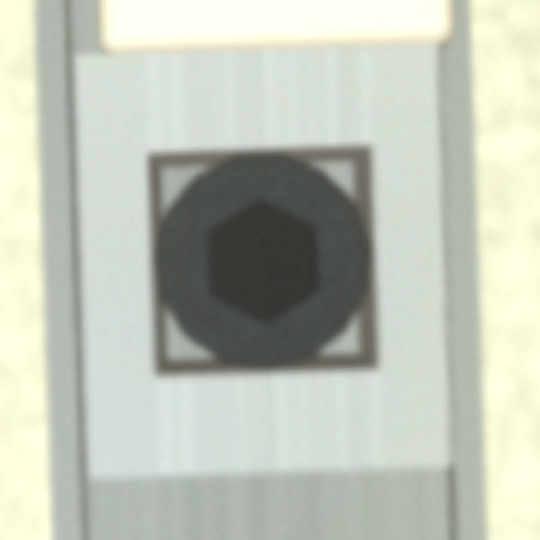

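```bash
python3 - <<'E'
from h import *
import pickle
im=np.load("avg.npy");cal=pickle.load(open("cal.pkl","rb"))
s=10000;cx,cy,r=.619,-.079,.0135
g=cv2.GaussianBlur(warp2(im,cal,cx-r,cx+r,cy-r,cy+r,.05,s),(0,0),3).mean(2)
t,m=cv2.threshold(g.astype(np.uint8),0,255,cv2.THRESH_BINARY_INV|cv2.THRESH_OTSU)
cs,_=cv2.findContours(m,cv2.RETR_EXTERNAL,cv2.CHAIN_APPROX_NONE)
c=max([c for c in cs if cv2.pointPolygonTest(c,(135,135),False)>0],key=cv2.contourArea)
M=cv2.moments(c);u,v=M["m10"]/M["m00"],M["m01"]/M["m00"];c=c[:,0];dx=c[:,0]-u;dy=-(c[:,1]-v)
A=np.linspace(-np.pi,np.pi,720,endpoint=False);ph=np.arctan2(dy,dx);o=np.argsort(ph);R=np.interp(A,ph[o],np.hypot(dx,dy)[o],period=2*np.pi)
q=(R*np.exp(-6j*A)).mean();print("psi",-np.angle(q)/6,M["m00"]/100,t,(cx-r+u/s,cy+r-v/s))
# jaw square hole: brightness mask at z=.052
a=cv2.GaussianBlur(warp2(im,cal,.595,.643,-.103,-.055,.052,s),(0,0),3).mean(2)
m=(a<150).astype(np.uint8)
cs,_=cv2.findContours(m,cv2.RETR_EXTERNAL,cv2.CHAIN_APPROX_NONE)
for c in cs:
    if cv2.contourArea(c)>20000: print(cv2.minAreaRect(c))
E
```

```text
psi -0.46465064288449215 287.55 50.0 (0.6188016026198343, -0.07845802179331131)
((237.98074340820312, 234.2303924560547), (382.0658264160156, 384.3617858886719), 88.0650634765625)
```

```bash
python3 - <<'E'
from h import *
import pickle
from scipy.optimize import least_squares
im=np.load("avg.npy");cal=pickle.load(open("cal.pkl","rb"))
s=10000;cx,cy,r=.6188,-.0785,.0135
g0=warp2(im,cal,cx-r,cx+r,cy-r,cy+r,.05,s).mean(2);g=cv2.GaussianBlur(g0,(0,0),2).astype(np.float64)
cv2.imwrite("pics/hxd.png",cv2.resize(np.clip((g-30)*6,0,255).astype(np.uint8),None,fx=2,fy=2))
yy,xx=np.mgrid[:g.shape[0],:g.shape[1]]
for w in (4,8,12):
  for thr in (0,):
    def model(p):
        u,v,R,psi,lo,hi=p
        d=np.max([ (xx-u)*np.cos(psi+np.pi/6+k*np.pi/3)-(yy-v)*np.sin(psi+np.pi/6+k*np.pi/3) for k in range(6)],0)-R
        return lo+(hi-lo)/(1+np.exp(-d/w))
    mask=np.hypot(xx-135,yy-135)<128
    f=lambda p:(model(p)-g)[mask][::7]
    for s0 in (-.5,-.3):
        q=least_squares(f,[135,135,91,s0,40,70],loss="soft_l1",f_scale=2)
        print(w,q.x.round(3),q.cost.round(0))
E
```

```text
4 [135.247 134.673  91.19   -0.457  42.386  58.779] 2344.0
4 [135.247 134.673  91.19   -0.457  42.386  58.779] 2344.0
8 [135.645 134.972  91.925  -0.441  41.786  60.334] 5804.0
8 [135.646 134.971  91.927  -0.441  41.786  60.334] 5804.0
12 [135.852 135.294  94.011  -0.428  41.219  62.51 ] 9863.0
12 [135.852 135.294  94.011  -0.428  41.219  62.51 ] 9863.0
```

View pics/hxd.png

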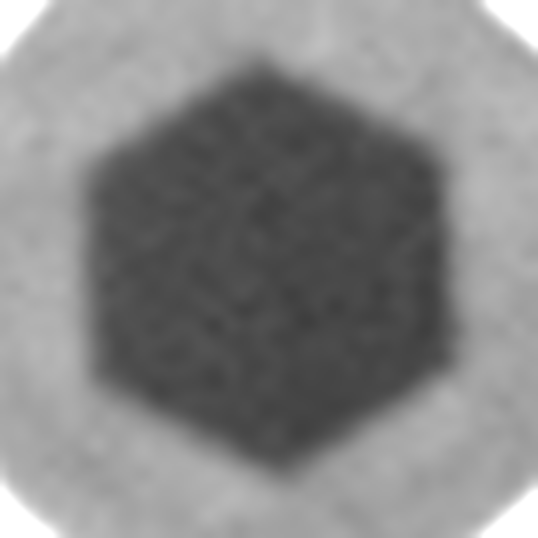

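The screw reads 1.546 rad against the 1.57 stop, so it's tight to within about 1.4°; it was held there at 0.5 N m. The stack is still closed. Now to return the key: measure the holder hole and the key tip in the hand.

```bash
python3 - <<'E'
from h import *
ct=get_calibration("top");cs=get_calibration("side")
t=np.mean([snapshot("top") for _ in range(3)],0).astype(np.float32);s=np.mean([snapshot("side") for _ in range(3)],0).astype(np.float32)
f=lambda a:np.clip(a,0,255).astype(np.uint8)
save("ht",grid(f(warp2(t,ct,.45,.57,-.44,-.32,.060,4000)),.45,-.32,4000),2.)
save("hs",grid(f(warp2(s,cs,.45,.57,-.44,-.32,.060,4000)),.45,-.32,4000),1.3)
save("tipv",cv2.resize(f(s[180:300,260:370]),None,fx=6,fy=5,interpolation=cv2.INTER_CUBIC),1.4)
o=get_obs();print(o["tool_pos"]);p=o["tool_pos"];print(w2px(cs,[p[0],p[1],p[2]-.1618]),w2px(cs,[p[0],p[1],p[2]-.1618+.055]))
E
```

```text
[ 0.61776847 -0.1591397   0.24669834]
[323.78082829 269.82075484] [324.87645123 253.21217683]
```

View pics/ht.png

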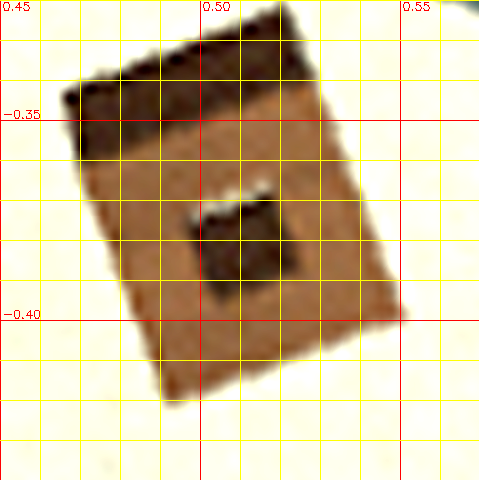

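View pics/hs.png

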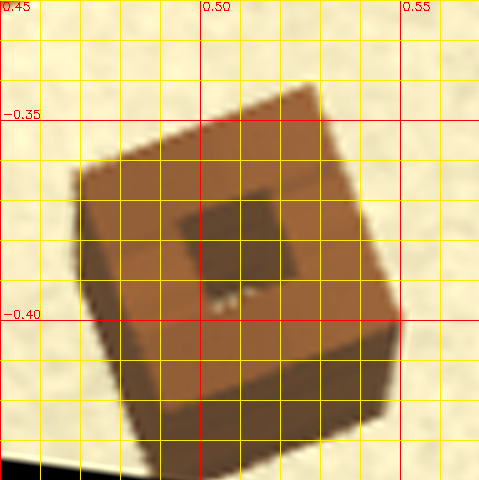

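View pics/tipv.png

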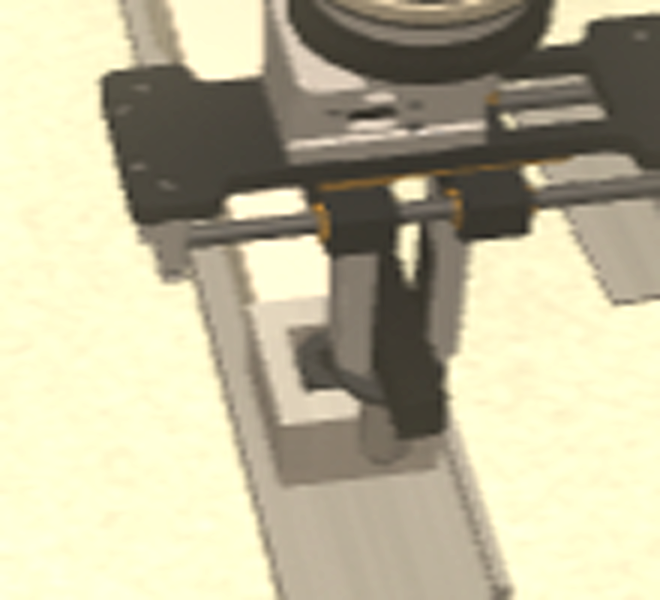

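The hole centre is (0.5103, -0.381). Carry the key there.

Call:
jog_arm(moves=[[0,0,0,0,-10,25,10],[0,0,0,-22,-43,0,10],[0,0,0,-22,-43,0,10],[0,0,0,-22,-43,0,10],[0,0,0,-21,-43,0,10],[0,0,0,-20.5,-40,0,10],[0,0,0,0,0,0,10],[0,0,0,0,0,0,10],[0,0,0,0,0,0,10],[0,0,0,0,0,0,10],[0,0,0,0,0,0,10]])

```text
time: 64.75
tool_pos: [0.5107, -0.3804, 0.2718]
ee_rot: [-3.141, 0.0, 0.037]
wrist_force: [-0.0, -0.1, -0.4]
width: 0.0158
```

```bash
python3 - <<'E'
from h import *
level(.035)
cs=get_calibration("side");s=snapshot("side")
save("sd40",cv2.resize(s[310:420,220:360],None,fx=5,fy=5,interpolation=cv2.INTER_CUBIC),1.3)
p=get_obs()["tool_pos"];print(w2px(cs,[p[0],p[1],p[2]-.163]),w2px(cs,[.5103,-.381,.06]))
save("wr40",snapshot("wrist"),1.3)
E
```

```text
64.75 [ 0.5107 -0.3804  0.2718] [-3.1408e+00  4.0000e-04  3.7100e-02] corr [-0.0008 -0.0005 -0.0021] F [-0.  -0.1 -0.4] T [-0.04  0.05 -0.01] w 0.015775394052862296
[285.67670159 372.18791544] [285.96241153 384.73815628]
```

View pics/sd40.png

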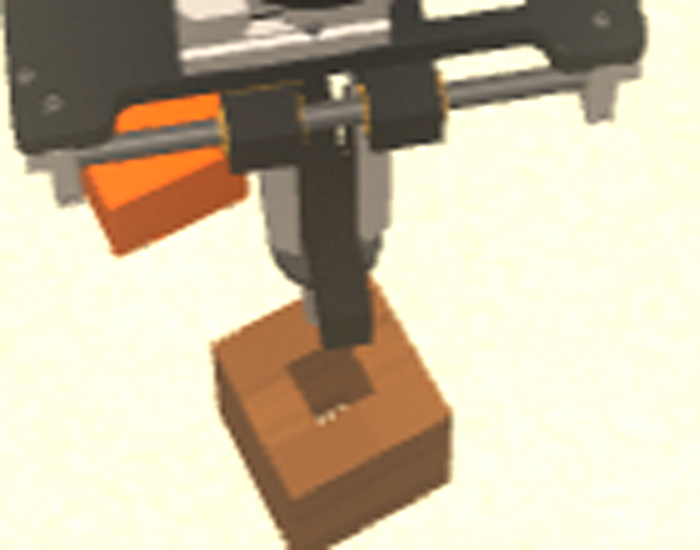

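View pics/wr40.png

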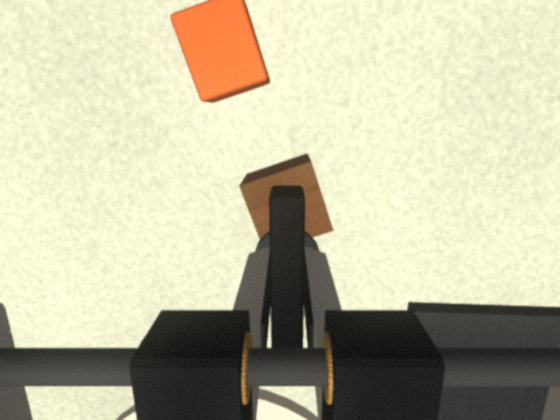

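Call:
jog_arm(moves=[[0,0,0,0,-0.6,-25,10],[0,0,0,0,0,-25,10],[0,0,0,0,0,-10,10],[0,0,0,0,0,0,10],[0,0,0,0,0,0,10]])

```text
time: 65.47
tool_pos: [0.5107, -0.3821, 0.2132]
ee_rot: [3.141, -0.001, 0.036]
wrist_force: [-0.1, 0.5, -1.5]
width: 0.0158
```

```bash
python3 - <<'E'
from h import *
level(.035)
s=snapshot("side")
save("sd41",cv2.resize(s[310:420,220:360],None,fx=5,fy=5,interpolation=cv2.INTER_CUBIC),1.3)
E
```

```text
65.47 [ 0.5107 -0.3821  0.2132] [ 3.1407e+00 -1.2000e-03  3.5900e-02] corr [ 0.0008  0.0012 -0.0009] F [-0.1  0.5 -1.5] T [-0.06  0.04 -0.04] w 0.01576028058010457
```

View pics/sd41.png

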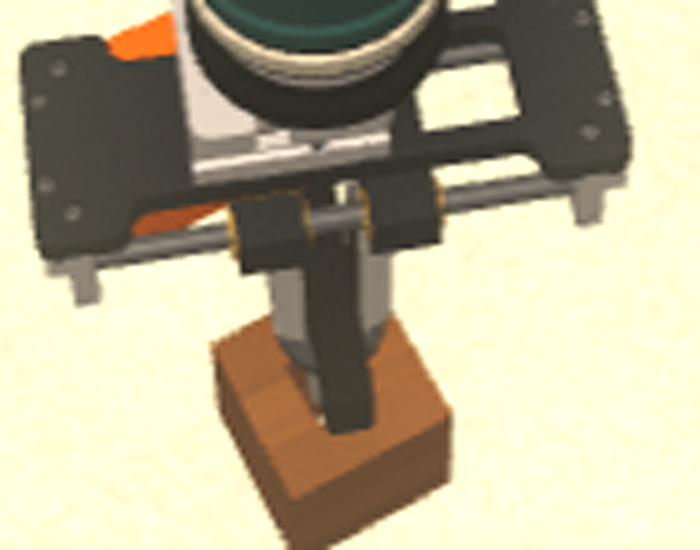

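Call:
jog_arm(moves=[[0,0,0,0,1,-10,10],[0,0,0,0,0,-12,10],[0,0,0,0,0,-10,10],[0,0,0,0,0,-4,10],[0,0,0,0,0,0,10]])

```text
time: 66.15
tool_pos: [0.5101, -0.3806, 0.175]
ee_rot: [-3.14, 0.001, 0.036]
wrist_force: [0.2, -0.6, -2.2]
width: 0.016
```

Call:
jog_arm(moves=[[0,0,0,0,0,-3,10],[0,0,0,0,0,0,10],[0,0,0,0,0,0,10]])

```text
time: 66.53
tool_pos: [0.5104, -0.3808, 0.173]
ee_rot: [-3.141, 0.0, 0.036]
wrist_force: [1.3, 0.2, -2.0]
width: 0.0157
```

Call:
jog_arm(moves=[[0,0,0,0,0,-2,10],[0,0,0,0,0,0,10],[0,0,0,0,0,0,10]])

```text
time: 66.9
tool_pos: [0.5103, -0.3808, 0.1707]
ee_rot: [-3.141, 0.001, 0.036]
wrist_force: [0.5, 0.0, -2.1]
width: 0.0157
```

Call:
jog_arm(moves=[[0,0,0,0,0,-1.5,10],[0,0,0,0,0,0,10],[0,0,0,0,0,0,10]])

```text
time: 67.28
tool_pos: [0.5102, -0.3808, 0.1691]
ee_rot: [-3.141, 0.001, 0.036]
wrist_force: [-0.4, 0.7, -1.4]
width: 0.0157
```

Call:
jog_arm(moves=[[0,0,0,0,0,-1.5,10],[0,0,0,0,0,0,10],[0,0,0,0,0,0,10]])

```text
time: 67.65
tool_pos: [0.5103, -0.3807, 0.1676]
ee_rot: [-3.141, 0.001, 0.036]
wrist_force: [0.3, -0.4, -2.2]
width: 0.016
```

Call:
jog_arm(moves=[[0,0,0,0,0,-1,10],[0,0,0,0,0,0,10],[0,0,0,0,0,0,10]])

```text
time: 68.03
tool_pos: [0.5103, -0.3808, 0.1667]
ee_rot: [-3.141, 0.001, 0.036]
wrist_force: [0.4, 0.2, -2.5]
width: 0.0161
```

Call:
jog_arm(moves=[[0,0,0,0,0,-1,10],[0,0,0,0,0,0,10],[0,0,0,0,0,0,10]])

```text
time: 68.4
tool_pos: [0.5103, -0.3808, 0.1666]
ee_rot: [-3.141, 0.0, 0.036]
wrist_force: [-1.0, 1.5, 5.1]
width: 0.0157
```

```bash
python3 - <<'E'
from h import *
level(.035)
s=snapshot("side")
save("sd42",cv2.resize(s[310:420,220:360],None,fx=5,fy=5,interpolation=cv2.INTER_CUBIC),1.3)
E
```

```text
68.4 [ 0.5103 -0.3808  0.1666] [-3.1413e+00  2.0000e-04  3.6000e-02] corr [-0.0003 -0.0002 -0.001 ] F [-1.   1.5  5.1] T [0.3  0.49 0.01] w 0.01569881336389347
```

View pics/sd42.png

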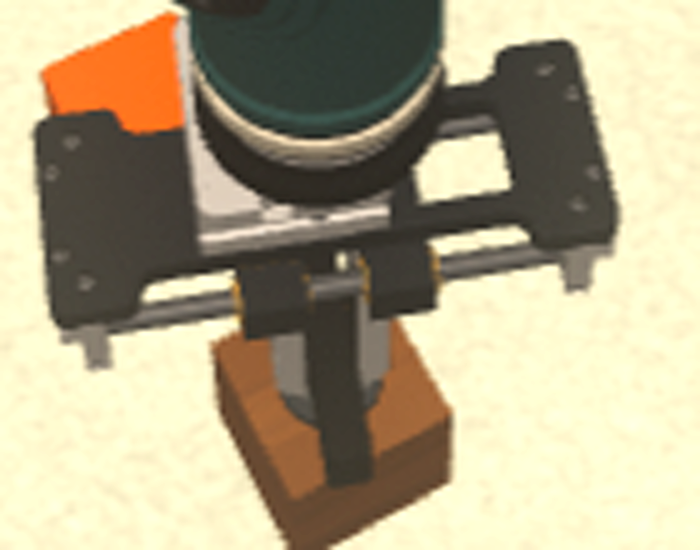

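Contact at z 0.1666, exactly where the collar should meet the block. Release and retreat.

Call:
jog_arm(moves=[[0,0,0,0,0,1,16],[0,0,0,0,0,0,25],[0,0,0,0,0,0,50],[0,0,0,0,0,0,70],[0,0,0,0,0,0,80],[0,0,0,0,0,20,80],[0,0,0,0,0,40,80],[0,0,0,0,0,50,80],[0,0,0,-50,30,20,80],[0,0,0,-50,30,0,80],[0,0,0,-50,30,0,80],[0,0,0,0,0,0,80]])

```text
time: 69.95
tool_pos: [0.3577, -0.2888, 0.2981]
ee_rot: [3.141, -0.0, 0.035]
wrist_force: [0.5, -0.4, -0.1]
width: 0.0801
```

```bash
python3 - <<'E'
from h import *
level(.035)
f=lambda a:np.clip(a,0,255).astype(np.uint8)
t=np.mean([snapshot("top") for _ in range(3)],0);s=np.mean([snapshot("side") for _ in range(3)],0)
save("fin_t",f(t),1.6);save("fin_s",f(s),1.2)
save("fin_tr",cv2.resize(f(t[160:215,180:350]),None,fx=4.5,fy=4.5,interpolation=cv2.INTER_CUBIC),1.6)
save("fin_k",cv2.resize(f(s[340:420,230:340]),None,fx=6,fy=6,interpolation=cv2.INTER_CUBIC),1.3)
save("fin_sr",cv2.resize(f(s[145:310,260:360]),None,fx=6,fy=3.6,interpolation=cv2.INTER_CUBIC),1.3)
E
```

```text
69.95 [ 0.3577 -0.2888  0.2981] [ 3.141e+00 -5.000e-04  3.510e-02] corr [ 0.0006  0.0005 -0.0001] F [ 0.5 -0.4 -0.1] T [-0.1   0.05  0.01] w 0.08006166293800862
```

View pics/fin_t.png

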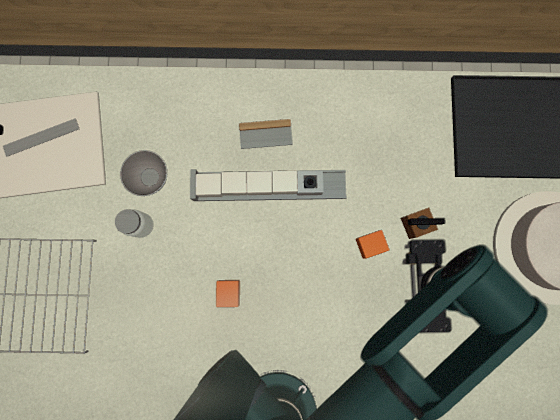

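The top view shows four sections closed up between stop and jaw, the key in its holder, and the bystanders unmoved. I've hit the picture limit, so the last checks are numeric.

```bash
python3 - <<'E'
from h import *
ct=get_calibration("top");cs=get_calibration("side")
t=snapshot("top");a=look_for("key_grip","top")[:1];s=snapshot("side");b=look_for("key_grip","side")[:1];print(a,b)
c=lambda d:((d["bbox"][0]+d["bbox"][2])/2,(d["bbox"][1]+d["bbox"][3])/2)
print(tri([(ct,*c(a[0])),(cs,*c(b[0]))]))
# section tops in rail
for q in sections(t,ct,z=.05)[0]: print(np.round(q,4))
T=np.mean([snapshot("top") for _ in range(6)],0).astype(np.float32)
w=warp2(T,ct,.59,.64,-.13,.25,.05,2000)
# profile along rail centre
x=lambda y:.6137-.034*(y-.073)
ys=np.arange(.245,-.06,-.001);pr=[w[int((.25-y)*2000)-1:int((.25-y)*2000)+2,int((x(y)-.59)*2000)-20:int((x(y)-.59)*2000)+20].mean() for y in ys]
pr=np.array(pr);i=[k for k in range(2,len(pr)-2) if pr[k]<pr[k-2:k+3].min()+1e-6 and pr[k]<np.median(pr)-8]
print([(round(ys[k],3),round(pr[k])) for k in i],round(float(np.median(pr))))
E
```

```text
[{'bbox': [407.6, 217.0, 446.6, 230.2], 'conf': 0.73}] [{'bbox': [277.0, 352.9, 297.1, 403.5], 'conf': 0.92}]
(array([ 0.5079662 , -0.38273622,  0.08848718]), [array([-0.1, -1.7]), array([-2.6,  0.6])])
[  0.5992   0.2881  60.0808 159.9729  85.1889]
[  0.6658   0.2248 -10.9295 101.108   46.2761]
[ 0.6082  0.2011  1.9092 66.2466 56.5686]
[ 0.6142  0.1302  2.2906 65.7275 57.3541]
[6.15900e-01 6.08000e-02 1.56940e+00 6.62765e+01 5.65199e+01]
[ 6.19800e-01 -1.02000e-02  1.88820e+00  6.71119e+01  5.74303e+01]
[  0.5837  -0.2695  -3.7723 156.6324  76.8167]
[] 126
```

```bash
python3 -c "
from bench import *
print(close_job())"
```

```text
the job is handed in; nothing more can be done
None
```

The job is handed in, at about 71 s of the 210 s: the jaw was slid back, all four white sections went into the rail, and the jaw was closed on them until the push read 24.5 N. I seated the key fully, turned the screw clockwise to its stop, and stood the key back in its holder with the collar down on the block.

**Problem on the way:** after tightening, the key was wedged in the socket, and it slipped out of the fingers on the first lift but stayed standing in the socket. I regripped it, turned to the stop again at about 0.5 N m (free turning is about 0.2), then freed it with a 35 N pull and a small counter-clockwise twist.

**Last checks:**
- **Screw:** the hex read 1.546 rad relative to the jaw, against 1.57 at the stop. Freeing the key probably backed it off by about 0.02 rad, and I did not retighten it. The first stop signs also came about 0.14 rad later in tool yaw than I expected, which I put down to key play and slip.
- **Sections:** the top view shows the four sections as one closed row from stop to jaw. Their measured spacing is 69.4–71.0 mm against 70 mm, within camera error, and they sit up to about 3 mm out of line sideways.
- **Key:** contact came at the height expected for the collar on the block. The crossbar measures about 88 mm up, against 86 mm expected.
- **Bystanders:** the jar, bowl, scraper and orange blocks look unmoved in the top view.
- **Not viewed:** I had used up the picture limit, so the close-ups of the key and the section seams were not looked at and those last checks are numeric. The automatic dark-gap search along the rail found nothing, but it also missed the stop edge, so it proves little.

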